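# Split the filter cassette evenly and pack its filter cubes for shipping

## Task

The filter cubes have to be posted to the optics shop. Take the pry wedge and ease the press-fit far half of the cassette off its seam, working the wedge in from the left and right ends in turn so that it comes away evenly (neither end ever more than 7 mm ahead of the other), until both ends stand more than 8 mm open; then lift out every filter cube and stand it upright in the carton. When all of them are in, fold down both end flaps of the carton and then the lid over them, all flat, lay the wedge flat on the rubber mat, and leave the other things on the bench where they are.

Things in the scene. Friction and masses are not known exactly. Their poses are not given: they have to be found in the camera images.
- cassette: Aluminium filter-cube cassette, halves 184 mm long (along y), 26 mm high, on a dark base plate 134 x 196 x 8 mm; fixed to the bench. Origin: underside of the base, on the seam, mid-length; z up. The seam is the line x = 0 along y: the near half (x -52 to 0) is fixed, the far half (jaw, x 0 to 45) moves towards +x.
- pocket_mid (a point): Middle of three pockets in the near half, on its floor (8 mm above the bench, 20 mm on the near side of the seam). The others lie 34 mm to the left and right (cassette y). Each holds a cube: back wall (26 mm high) 2 mm behind it, partitions 18 mm high beside it at 2 mm clearance; its foot lies under the jaw's lip
- jaw: Moving far half of the cassette, painted grey, 45 x 184 x 17 mm. Its frame is the cassette's when shut. Stays where it is left; each end resists with about 7 N, independently. Between the ends its lip (z 14 to 26 mm) covers the cubes' feet by 5 mm: from 8 mm opening on the cubes lift straight out. It jams (failure) if one end gets 7 mm (0.055 rad) ahead of the other
- gap_left (a joint): Opening of the left (+y) end of the seam, rad: multiply by 130 mm for the opening at y = +65 mm. 0 = shut, at most 0.10. Grows as that end moves away from the near half; the wedge at one end moves only that end.
- gap_right (a joint): The same for the right (-y) end of the seam (opening at y = -65 mm = value x 130 mm).
- left_mouth (a point): Left (+y) end of the seam: point on the near half's straight face (x = 0) at the very end of the cassette (y = +92 mm), 20 mm above the bench. Here the seam is a flared mouth: the jaw's face recedes from x = 0 at y = 62 mm to x = 7 mm at y = 92 mm. A blade whose underside travels 14 to 16 mm above the bench passes over the cubes' feet (tops at 12 mm)
- right_mouth (a point): Right (-y) end of the seam, the mirror image of the left one
- wedge: Double-ended grey plastic pry wedge, lying, 164 mm long (y), 90 g. Origin: underside, mid-length. Grip block in the middle 22 x 28 mm (x, y), 34 mm tall. From |y| = 17 to 82 mm a blade 10 mm high at either end. From above a trapezium: one straight flat face at x = -9 mm; the other side tapers, so the blade is 18 mm thick at |y| = 17 and 3.5 mm at the tips
- wedge_tip (a point): Tip of the wedge's blade at its +y end, on the flat face (wedge x = -9, y = 82, z = 5 mm); the -y end is its mirror image. In use the wedge lies along the seam, its flat face against the near half's straight face (wedge x along cassette x), one blade for each end of the seam: tip 60 mm in from the cassette's end = that end 10 to 12 mm open. Starting yaw within 0.3 rad of zero
- mat: Black rubber mat, fixed, 110 x 190 x 3 mm (x, y, z), the place for the wedge. Origin: centre of its underside; the wedge's middle must finally lie over the mat.
- cube1: Black filter cube standing in a pocket of the cassette, 30 x 22 x 44 mm (x, y, z), 80 g, with a foot 22 mm wide that sticks out 10 mm at +x, 4 mm thick, at the bottom. Origin: centre of the 30 x 22 mm underside. May be absent.
- cube2: Black filter cube standing in a pocket of the cassette, 30 x 22 x 44 mm (x, y, z), 80 g, with a foot 22 mm wide that sticks out 10 mm at +x, 4 mm thick, at the bottom. Origin: centre of the 30 x 22 mm underside. May be absent.
- cube3: Black filter cube standing in a pocket of the cassette, 30 x 22 x 44 mm (x, y, z), 80 g, with a foot 22 mm wide that sticks out 10 mm at +x, 4 mm thick, at the bottom. Origin: centre of the 30 x 22 mm underside. May be absent.
- carton: Open cardboard mailer carton, fixed, outside 126 x 102 x 56 mm (x, y, z), walls and floor 3 mm. Origin: centre of its underside. A short end flap is hinged on the top of each end wall (x = -63 and +63 mm), the lid on the top of the +y wall. Room for the three cubes side by side along x.
- flap_near (a joint): Near (-x) end flap, 42 mm long, 96 mm wide, 3 mm thick: 0 = folded down flat over the carton, 1.57 = upright, more = leaning outwards (up to 2.4). Stays where it is put; about 1 N at its edge moves it.
- flap_far (a joint): Far (+x) end flap, same values.
- lid (a joint): Lid on the +y wall, 100 mm long (to -y when shut), 126 mm wide, 3 mm thick, same values; it lies on the end flaps and goes down last.
- flap_near_hinge (a point): Middle of the near flap's hinge line (along the carton's y), 56 mm above the bench.
- flap_far_hinge (a point): Middle of the far flap's hinge line.
- lid_hinge (a point): Middle of the lid's hinge line (along the carton's x), 60 mm above the bench.
- tissue_packet: Bystander: flat paper packet of lens tissues, 75 x 115 x 14 mm, origin under its centre.
- oil_bottle: Bystander: small amber bottle, 28 mm across, 65 mm tall, origin under its centre.
- objective: Bystander: steel microscope objective standing on end, 32 mm across, 46 mm tall.
- lens_cap: Bystander: black round cap, 42 mm across, 12 mm high.

How it is judged:
By the outcome, as a careful person would: the job done as asked, in the order asked, and still so for the second after the job is handed in, with the robot touching nothing.
Of cube1, cube2, cube3 only 1 to 3 are there at a start; the rules pass over those that are not, and their reading is None.
At some moment in a run one of wedge may be knocked a few centimetres aside while the robot is not near it.
It also fails if it takes over 210 s, if anything falls off the work surface, if the arm or the gripper's body presses on something with over 40 N, if the wrist force passes 120 N, or if a joint passes its speed limit or range.

## Robot

A 6-joint arm with a two-finger parallel gripper is mounted at the origin on the work surface. World frame = base frame: x ahead of the robot, y to its left, z up, the work surface at z = 0. Lengths are in mm, angles in rad, forces in N, time in s.
With the tool pointing down it reaches from about 225 to 875 mm from the base axis. Payload 3.4 kg.
Tool frame: the origin (TCP) lies midway between the tips of the shut fingers; the grasp point (between the pads) lies 19 mm behind it; z points along the fingers, y is the direction in which the jaws open and shut (so a half turn about z gives the same grasp; the last joint's range is limited). The gripper opens to 85 mm and grips with 20 to 120 N. Pads are 22 mm wide; open, the fingers measure 114 mm over their backs; the gripper's body (76 mm by 85 mm) begins 54 mm behind the grasp point. The pads swing forward as they close: fully open they stand 13 mm farther back than shut.
Start: joints at [1.062, 0.276, 1.505, -0, 1.361, -0.121], TCP at [217.457, 532.33, 231.328] pointing down, gripper open.
Joint ranges: [-2.89, 2.89], [-0.75, 2.08], [0.22, 2.7], [-1.18, 4.32], [0.11, 2.71], [-2.7, 2.7]. Speed limits (rad/s): [2.57, 2.57, 3.14, 3.14, 3.14, 3.14].

## Interface

Orientations are given as a rotation vector (axis times angle).
In Python, from plant import readout, viewer, ticket gives the robot as it stands.
- The arm moves only by the shell command python3 -m inch 'ROWS' [FORCE]. ROWS is JSON, a list that holds one entry, the list of rows, each a list of 7 numbers: the opening in per cent of the stroke, from 0 (shut) to 100 (fully open), then the shift along the tool's x, y, z in m, then the turn, a rotation vector about the tool's x, y, z in degrees. In form: [[[gripper, tx, ty, tz, ax, ay, az], ...]]. A call has 1 to 10 rows; each row shifts and turns the commanded pose from where the row before left it, along the tool's axes as they then stand; what a row does not reach is not made up. A row lasts 1/8 s, in which the tool goes at most 62.5 mm and 10.7 degrees, less where a joint would pass 70% of its speed; a pose out of reach is approached as far as the arm can. A call with a gripper value outside its range is refused whole. The fingers move at their own pace and stop on an object; FORCE is the grip in N (left out, the last holds). Time passes only in rows, so rows that do not move let the fingers close. It gives the time, the measured TCP pose, the force and the opening at its end, in the units of the state.
- readout.get_state(): the state, without advancing time (a new reading comes with each control period).
- viewer.read_camera(name): name is "scene" or "side" or "wrist"; returns the picture (384x512x3 uint8, red, green, blue); there is no depth.
- viewer.camera_info(name): a dict with "fx", "fy", "cx", "cy" (pixels), "D" ([k1, k2, p1, p2, k3] as OpenCV has them; the pictures are not rectified), "T" (4x4, takes a point from camera to world coordinates); the wrist camera has in their place "tool_from_camera" (4x4, takes a point from camera to tool coordinates, whose origin is the TCP and whose axes are the flange's). Camera axes: x right, y up, looking along -z (the intrinsics and any distortion apply to the point x, -y, -z); pixel columns grow to the right and rows downward; lengths in mm; the calibration is good to about 2 mm. A picture is of the moment at which its call begins: read the wrist's pose just before it. camera_info takes no time and is no camera call.
- ticket.job_done(): hands the job in, once; it reports no verdict.
The state is a dict: "time": time; "q": joint angles; "joint_vel": joint speeds; "joint_torque": joint torques, N m; "position": TCP position; "orientation": TCP orientation; "ft_force": force on the tool from outside, world axes, zero at the start; "moment": the same for the moment, N m; "finger_gap": finger opening in mm.
Only numpy, scipy, OpenCV 4.12 (cv2) and the standard library are available. Lean on these libraries where they do the work, as an engineer would, in place of code of your own. Each camera call takes 0.05 s, during which the arm holds its last target. There are 200 camera calls.

## Working session

There is one attempt and no reset: what is moved stays moved. The work goes in short steps, Python scripts to look and compute and a shell command to move; the robot and the scene stay as the last step left them, time stands still between calls to the robot, and variables do not carry over. Pictures are saved under pics/ and viewed, about 12 in all and at most 16, crops included, and the job is handed in when it is done.

```bash
mkdir -p pics; ls
cat > h.py <<'E'
import numpy as np, cv2
from plant import readout, viewer, ticket
from scipy.spatial.transform import Rotation as R
def snap(n,f=None):
    im=viewer.read_camera(n); 
    if f: cv2.imwrite('pics/'+f,im[:,:,::-1])
    return im
def cam(n):
    s=readout.get_state(); c=viewer.camera_info(n)
    if 'T' in c: T=np.array(c['T'])
    else:
        W=np.eye(4); W[:3,:3]=R.from_rotvec(s['orientation']).as_matrix(); W[:3,3]=s['position']
        T=W@np.array(c['tool_from_camera'])
    K=np.array([[c['fx'],0,c['cx']],[0,c['fy'],c['cy']],[0,0,1]]);return K,np.array(c['D'],float),T
def ray(C,uv):
    K,D,T=C; p=cv2.undistortPoints(np.array(uv,float).reshape(-1,1,2),K,D)[:,0]
    d=np.c_[p[:,0],-p[:,1],-np.ones(len(p))]@T[:3,:3].T
    return T[:3,3],d
def onz(C,uv,z):
    o,d=ray(C,uv); z=np.broadcast_to(z,len(d)); return o+d*((z-o[2])/d[:,2])[:,None]
def proj(C,P):
    K,D,T=C; P=np.atleast_2d(P); q=(P-T[:3,3])@T[:3,:3]; q=q*[1,-1,-1]
    return cv2.projectPoints(q,np.zeros(3),np.zeros(3),K,D)[0][:,0]
E
python3 - <<'E'
from h import *
np.set_printoptions(precision=3,suppress=True)
print(readout.get_state())
for n in ['scene','side','wrist']:
    snap(n,n+'0.png'); print(n,viewer.camera_info(n))
E
```

```text
pics
{'time': 0.0, 'q': array([ 1.062,  0.277,  1.506, -0.   ,  1.361, -0.121]), 'joint_vel': array([ 0.   ,  0.   ,  0.   , -0.   ,  0.001, -0.001]), 'joint_torque': array([ -0.002, -41.677, -24.581,  -0.   ,   0.011,  -0.   ]), 'position': array([217.179, 531.832, 230.421]), 'orientation': array([-0.605, -3.082,  0.003]), 'ft_force': array([-0.104,  0.003, -0.122]), 'moment': array([-0.034,  0.012,  0.024]), 'finger_gap': 85.62153004424691}
scene {'fx': 399.86493610827574, 'fy': 399.86493610827574, 'cx': 265.00612077983703, 'cy': 194.42273927223735, 'D': array([0.004, 0.   , 0.   , 0.   , 0.   ]), 'T': array([[  -0.557,   -0.627,    0.545, 1197.597],
       [   0.831,   -0.426,    0.358,  391.33 ],
       [   0.008,    0.652,    0.758,  990.502],
       [   0.   ,    0.   ,    0.   ,    1.   ]])}
side {'fx': 386.8308553754279, 'fy': 386.8308553754279, 'cx': 255.62699856480157, 'cy': 193.0822430122221, 'D': array([-0.094,  0.   ,  0.   ,  0.   ,  0.   ]), 'T': array([[ -0.994,   0.081,  -0.072, 469.012],
       [ -0.108,  -0.724,   0.681, 649.336],
       [  0.003,   0.685,   0.728, 814.315],
       [  0.   ,   0.   ,   0.   ,   1.   ]])}
wrist {'fx': 327.44069953074285, 'fy': 327.44069953074285, 'cx': 259.2730614555395, 'cy': 193.2366993209224, 'D': array([-0.028,  0.   ,  0.   ,  0.   ,  0.   ]), 'tool_from_camera': array([[   0.001,    0.944,    0.329,   84.83 ],
       [   1.   ,   -0.001,   -0.002,    0.251],
       [  -0.001,    0.329,   -0.944, -141.468],
       [   0.   ,    0.   ,    0.   ,    1.   ]])}
```

View pics/scene0.png

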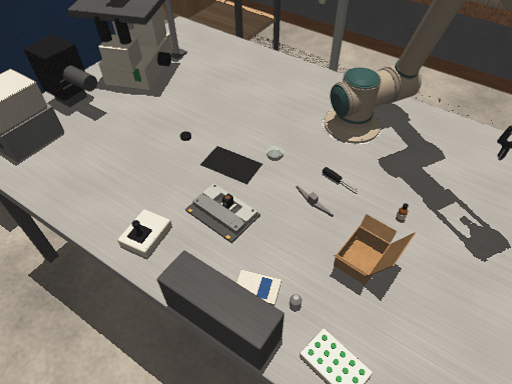

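View pics/side0.png

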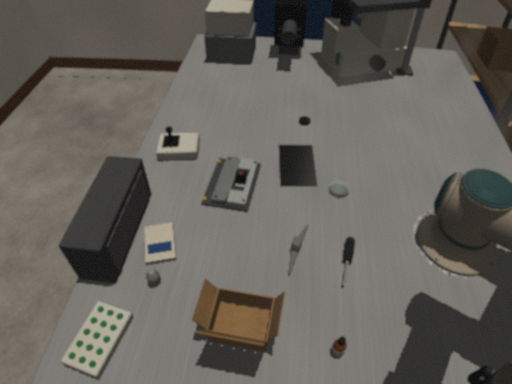

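The scene view shows the cassette at (222,210) with seemingly one cube at (228,199). The wedge is at (314,200), the mat at (231,164) and the carton at (372,248) with flaps and lid open. The side view agrees: cassette (232,182), wedge (298,248), carton (238,318).

Run:
```python
from h import *
np.set_printoptions(precision=1,suppress=True)
S=cam('scene');D=cam('side')
for n,C,pts in [('scene',S,[(222,210),(314,200),(231,164),(372,262)]),('side',D,[(232,182),(298,248),(297,165),(238,330)])]:
    print(n,onz(C,pts,10))
a=cv2.imread('pics/scene0.png');b=cv2.imread('pics/side0.png')
A=[a[180:243,180:264],a[215:290,325:425],b[150:213,195:279],b[275:350,185:285]]
A=[cv2.resize(x,(400,300),interpolation=cv2.INTER_CUBIC) for x in A]
cv2.imwrite('pics/c1.png',np.vstack([np.hstack(A[:2]),np.hstack(A[2:])]))
```

```text
scene [[ 621.7 -147.1   10. ]
 [ 424.2   71.    10. ]
 [ 443.6 -246.2   10. ]
 [ 532.   319.1   10. ]]
side [[ 622.3 -140.    10. ]
 [ 421.5   74.2   10. ]
 [ 435.1 -235.1   10. ]
 [ 542.4  304.9   10. ]]
```

View pics/c1.png

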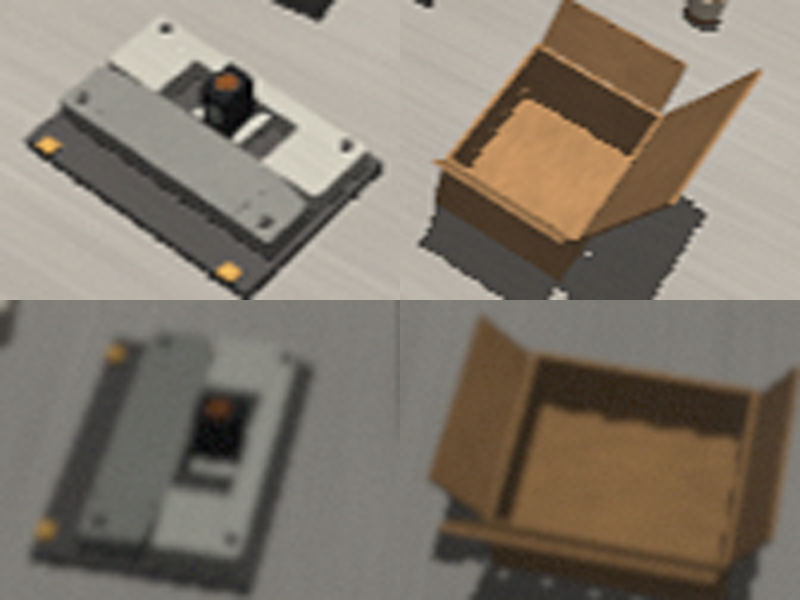

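Rough positions agree between the two views, so I'll move to a wrist viewpoint over the wedge and cassette.

```bash
python3 -m inch '[[[100,-0.045,-0.036,-0.002,0,0,0],[100,-0.045,-0.036,-0.002,0,0,0],[100,-0.045,-0.036,-0.002,0,0,0],[100,-0.045,-0.036,-0.002,0,0,0],[100,-0.045,-0.036,-0.002,0,0,0],[100,-0.045,-0.036,-0.002,0,0,0],[100,-0.045,-0.036,-0.002,0,0,0],[100,-0.045,-0.036,-0.002,0,0,0],[100,-0.045,-0.036,-0.002,0,0,0],[100,-0.045,-0.036,-0.002,0,0,0]]]' 40
python3 -m inch '[[[100,-0.039,-0.037,0,0,0,0],[100,0,0,0,0,0,10],[100,0,0,0,0,0,10],[100,0,0,0,0,0,10],[100,0,0,0,0,0,10],[100,0,0,0,0,0,10],[100,0,0,0,0,0,10],[100,0,0,0,0,0,8],[100,0,0,0,0,0,0],[100,0,0,0,0,0,0]]]'
python3 - <<'E'
from h import *
s=readout.get_state();print(s['position'],R.from_rotvec(s['orientation']).as_matrix().round(3),s['q'])
C=cam('wrist');im=snap('wrist','w1.png');np.save('w1T.npy',C[2])
cv2.imwrite('pics/w1b.png',cv2.resize(im[:,:,::-1],(800,600),interpolation=cv2.INTER_CUBIC))
E
```

```text
time: 1.4
position: [498.4, 27.1, 251.3]
orientation: [0.606, 3.083, 0.001]
ft_force: [0.3, 0.6, 0.4]
finger_gap: 85.1
time: 2.65
position: [519.9, -20.1, 251.1]
orientation: [-2.223, -2.219, 0.0]
ft_force: [-0.1, 0.0, -0.2]
finger_gap: 85.7
[519.90432488 -20.09442914 251.14596472] [[ 0.002  1.    -0.   ]
 [ 1.    -0.002  0.   ]
 [ 0.    -0.    -1.   ]] [-1.72460873e-01  1.82342678e-01  1.58236834e+00  6.43162551e-05
  1.37719478e+00 -1.70593005e-01]
```

View pics/w1b.png

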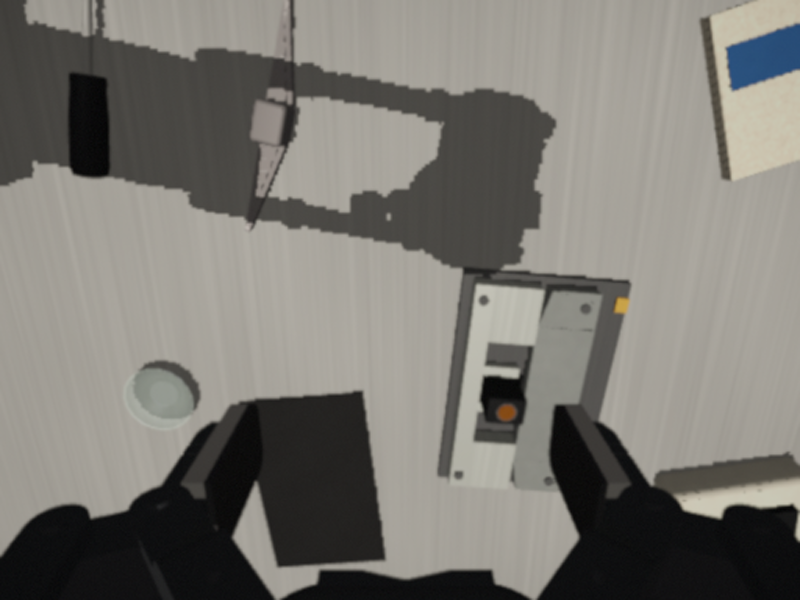

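The wrist view shows only the middle pocket occupied (cube at 503,400), with empty pockets at (510,355) and (495,435). The wedge block is at (268,122), the mat at (320,480), and the cassette base edge runs (467,270)–(440,477).

Run:
```python
from h import *
np.set_printoptions(precision=1,suppress=True)
C=cam('wrist')
f=lambda p,z:onz(C,np.array(p)/1.5625,z)
b=f([(467,270),(630,282),(440,477)],8);print('base',b, np.degrees(np.arctan2(-(b[0]-b[2])[0],(b[0]-b[2])[1])))
b=f([(484,300),(459,475)],26);print('nearscrews',b,np.degrees(np.arctan2(-(b[0]-b[1])[0],(b[0]-b[1])[1])))
b=f([(544,290),(515,488)],25);print('seam',b,np.degrees(np.arctan2(-(b[0]-b[1])[0],(b[0]-b[1])[1])))
print('block',f([(253,100),(287,104),(283,146),(251,143)],34),'tip',f([(250,228),(292,2)],5))
print('mat',f([(250,400),(362,392),(384,560),(278,566)],3))
im=cv2.imread('pics/w1.png');cv2.imwrite('pics/w1c.png',cv2.resize(im[0:160,110:324],(800,598),interpolation=cv2.INTER_CUBIC))
```

```text
base [[ 568.7  -42.     8. ]
 [ 698.1  -51.8    8. ]
 [ 552.  -236.2    8. ]] -4.937798752705309
nearscrews [[ 580.3  -60.6   26. ]
 [ 566.8 -220.1   26. ]] -4.820097318309925
seam [[ 625.5  -53.    25. ]
 [ 616.5 -234.9   25. ]] -2.8289329734004762
block [[420.7  81.1  34. ]
 [442.9  78.5  34. ]
 [438.3  52.   34. ]
 [416.9  54.   34. ]] tip [[401.8  -9.3   5. ]
 [444.6 144.3   5. ]]
mat [[ 386.  -159.8    3. ]
 [ 483.4 -151.9    3. ]
 [ 499.5 -339.     3. ]
 [ 394.1 -347.2    3. ]]
```

View pics/w1c.png

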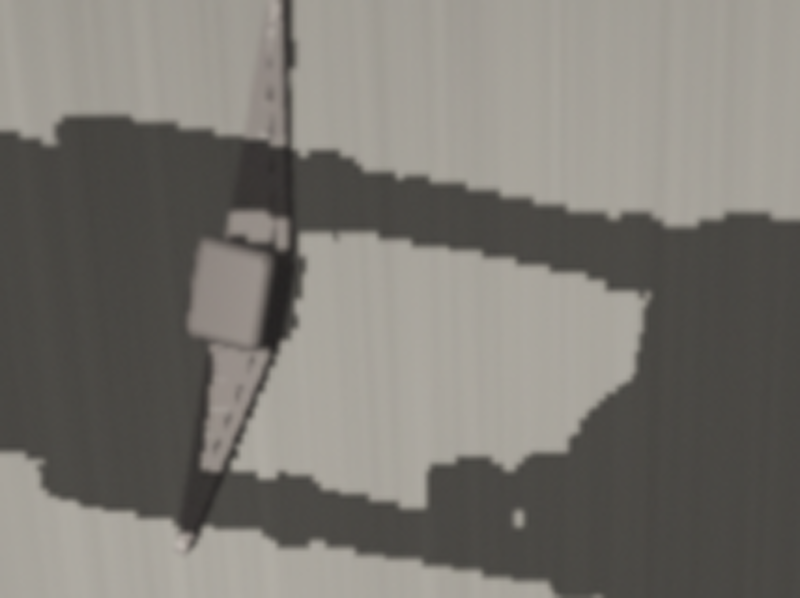

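```bash
python3 -m inch '[[[100,0.014,-0.031,0.037,0,0,4],[100,0.014,-0.031,0.037,0,0,4],[100,0.012,-0.030,0.037,0,0,0],[100,0,0,0,0,0,0]]]'
python3 - <<'E'
from h import *
s=readout.get_state();print(s['position'],s['orientation'])
im=snap('wrist','w2.png')
cv2.imwrite('pics/w2b.png',cv2.resize(im[:,:,::-1],(800,600),interpolation=cv2.INTER_CUBIC))
E
```

```text
time: 3.2
position: [425.6, 27.6, 137.5]
orientation: [-2.367, -2.055, 0.01]
ft_force: [0.8, -0.2, 0.5]
finger_gap: 85.7
[425.56143729  27.64989971 137.49961486] [-2.36703646 -2.05461974  0.0100698 ]
```

View pics/w2b.png

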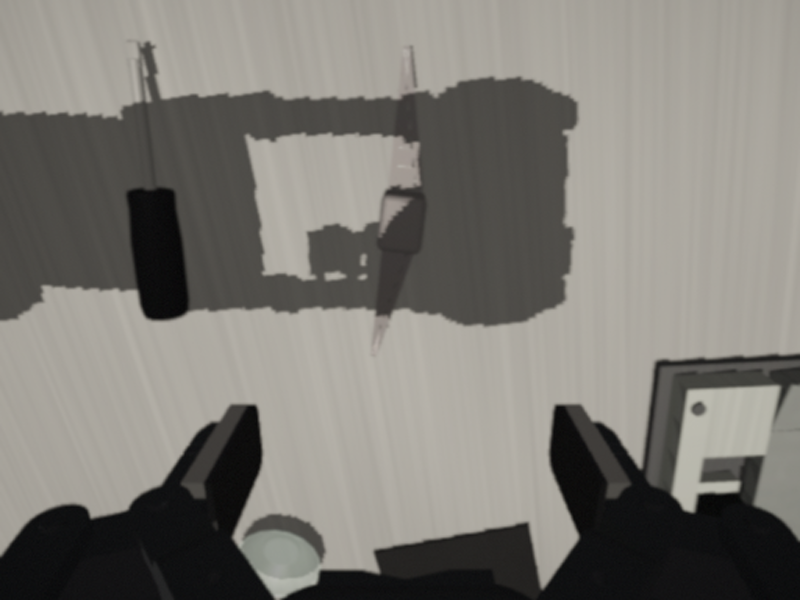

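Run:
```python
from h import *
np.set_printoptions(precision=1,suppress=True)
C=cam('wrist')
f=lambda p,z:onz(C,np.array(p)/1.5625,z)
t=f([(405,46),(412,46),(372,355),(378,355)],10);b=f([(386,192),(425,194),(416,252),(379,247)],34)
print(t,b,b.mean(0),t.mean(0))
d=t[:2].mean(0)-t[2:].mean(0);print(np.linalg.norm(d),np.degrees(np.arctan2(-d[0],d[1])))
e=b[:2].mean(0)-b[2:].mean(0);print(np.degrees(np.arctan2(-e[0],e[1])))
s=readout.get_state();M=R.from_rotvec(s['orientation']).as_matrix();print(np.degrees(np.arctan2(-M[0,0],M[1,0])))
c=f([(657,362)],8);print('base corner',c)
```

```text
[[446.5 147.1  10. ]
 [449.9 146.6  10. ]
 [404.8 -11.5  10. ]
 [408.2 -12.   10. ]] [[428.3  82.5  34. ]
 [446.6  79.   34. ]
 [438.6  51.5  34. ]
 [420.9  56.5  34. ]] [433.6  67.4  34. ] [427.3  67.5  10. ]
163.94340751223632 -14.734039161072761
-16.158518533801118
-8.114680904180561
base corner [[570.8 -40.6   8. ]]
```

```bash
python3 -m inch '[[[60,0.020,0.0014,0.045,0,0,0],[60,0.020,0.0014,0.045,0,0,6.6],[60,0,0,0.02,0,0,0],[60,0,0,0.02,0,0,0],[60,0,0,0,0,0,0],[0,0,0,0,0,0,0],[0,0,0,0,0,0,0],[0,0,0,0,0,0,0],[0,0,0,0,0,0,0],[0,0,0,0,0,0,0]]]' 70
```

```text
time: 4.5
position: [441.2, 65.5, 11.7]
orientation: [2.487, 1.915, 0.004]
ft_force: [-1.0, -0.7, 6.5]
finger_gap: 20.7
```

```bash
python3 -m inch '[[[0,0,0,-0.035,0,0,0],[0,0,0,-0.035,0,0,-9.8],[0,0.003,0.05,-0.01,0,0,0],[0,0.003,0.05,0,0,0,0],[0,0.003,0.05,0,0,0,0],[0,0.003,0.049,0,0,0,0],[0,0,0,0,0,0,0],[0,0,0,0,0,0,0],[0,0,0,0,0,0,0]]]'
python3 - <<'E'
from h import *
s=readout.get_state();print(s['position'],s['orientation'],s['joint_vel'].round(3))
M=R.from_rotvec(s['orientation']).as_matrix();print(np.degrees(np.arctan2(-M[0,0],M[1,0])),M[2])
im=snap('wrist','w3.png');snap('scene','s3.png')
cv2.imwrite('pics/w3b.png',cv2.resize(im[:,:,::-1],(800,600),interpolation=cv2.INTER_CUBIC))
E
```

```text
time: 5.62
position: [637.5, 60.2, 90.4]
orientation: [-2.316, -2.122, 0.001]
ft_force: [0.6, 0.2, -0.6]
finger_gap: 20.8
[637.49098579  60.24581255  90.44251203] [-2.31581603e+00 -2.12170366e+00  1.17069989e-03] [ 0.002 -0.004 -0.002 -0.    -0.002  0.001]
-5.009434651593066 [-1.49618101e-05 -1.08721606e-03 -9.99999409e-01]
```

View pics/w3b.png

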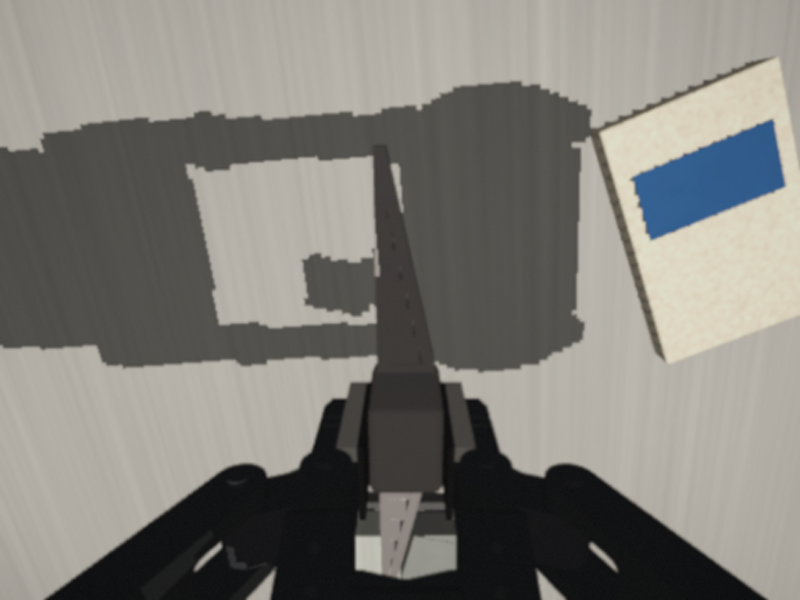

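The held wedge is straight in the tool with its tip at (379,146). Next I go to the right end, where the wrist camera sees both the blade and the cassette.

```bash
python3 - <<'E'
from h import *
np.set_printoptions(precision=1,suppress=True)
C=cam('wrist');s=readout.get_state();M=R.from_rotvec(s['orientation']).as_matrix()
for z,p in [(1.7,[(373,146),(386,146),(377,365),(435,365)]),(-22.3,[(371,400),(443,410),(445,366)])]:
    w=onz(C,np.array(p)/1.5625,s['position'][2]-z); print(z,(w-s['position'])@M)
E
python3 -m inch '[[[0,-0.0507,0.001,-0.002,0,0,0],[0,-0.0507,0.001,0,0,0,0],[0,-0.0507,0.001,0,0,0,0],[0,-0.0507,0.001,0,0,0,0],[0,-0.0507,0.001,0,0,0,0],[0,-0.0507,0.001,0,0,0,0],[0,-0.0507,0.001,0,0,0,0],[0,-0.0507,0.001,0,0,0,0],[0,0,0,0,0,0,0],[0,0,0,0,0,0,0]]]'
python3 - <<'E'
from h import *
s=readout.get_state();print(s['position'],s['orientation'],s['joint_vel'].round(3))
im=snap('wrist','w4.png')
cv2.imwrite('pics/w4b.png',cv2.resize(im[:,:,::-1],(800,600),interpolation=cv2.INTER_CUBIC))
E
```

```text
1.7 [[79.8 -8.4  1.7]
 [79.8 -4.9  1.7]
 [14.8 -8.4  1.7]
 [14.8  9.5  1.7]]
-22.3 [[ 16.3  -8.8 -22.3]
 [ 13.3  10.3 -22.3]
 [ 26.3  10.5 -22.3]]
time: 6.98
position: [610.8, -344.0, 92.2]
orientation: [-2.316, -2.12, -0.001]
ft_force: [-0.5, -0.3, -0.9]
finger_gap: 20.3
[ 610.82753998 -343.97397374   92.24524008] [-2.31643960e+00 -2.12041120e+00 -8.19536279e-04] [ 0.026 -0.007  0.01   0.001  0.    -0.001]
```

View pics/w4b.png

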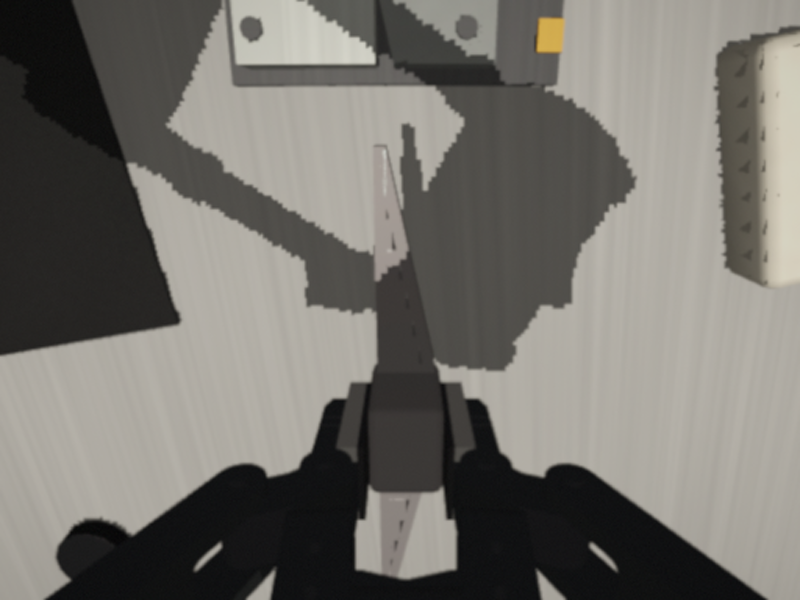

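Run:
```python
from h import *
np.set_printoptions(precision=2,suppress=True)
C=cam('wrist');s=readout.get_state();M=R.from_rotvec(s['orientation']).as_matrix();print(s['position'])
im=cv2.imread('pics/w4.png')
for z,p in [(26,[(377,65),(376,5),(237,65),(231,5),(251,28)]),(8,[(232,85),(555,86)]),(14,[(377,65)])]:
    w=onz(C,np.array(p)/1.5625,z); print(z,w,(w-s['position'])@M)
np.save('w4T.npy',C[2])
cv2.imwrite('pics/w4c.png',cv2.resize(im[0:100,140:370],(800,348),interpolation=cv2.INTER_CUBIC))
```

```text
[ 611.07 -343.34   92.28]
26 [[ 610.11 -236.32   26.  ]
 [ 611.79 -216.38   26.  ]
 [ 558.01 -231.6    26.  ]
 [ 559.5  -211.57   26.  ]
 [ 565.43 -219.72   26.  ]] [[106.45 -10.25  66.41]
 [126.46 -10.32  66.43]
 [106.61 -62.56  66.44]
 [126.7  -62.83  66.46]
 [119.09 -56.21  66.45]]
8 [[ 549.32 -236.52    8.  ]
 [ 681.34 -248.33    8.  ]] [[100.93 -70.78  84.44]
 [100.68  61.76  84.36]]
14 [[ 609.62 -235.03   14.  ]] [[107.68 -10.84  78.41]]
```

View pics/w4c.png

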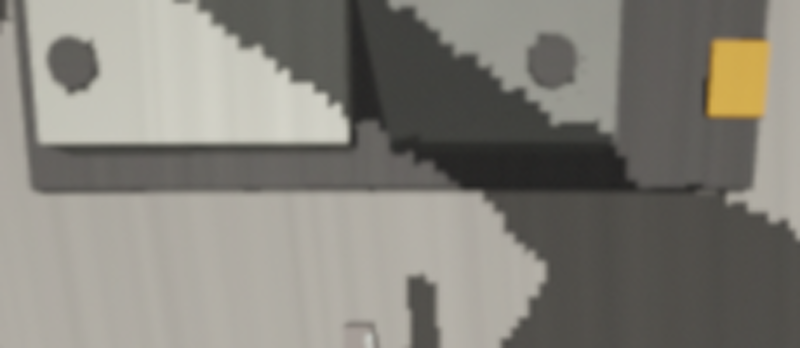

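Tool yaw matches the cassette to about 0.1°. The seam corner lies at tool (106.5, -10.3) and the blade's flat face at -8.4. I'll descend, then check.

```bash
python3 -m inch '[[[0,0,-0.001,0.03,0,0,0],[0,0,0,0.03,0,0,0],[0,0,0,0.006,0,0,0],[0,0.015,0,0,0,0,0],[0,0,0,0,0,0,0],[0,0,0,0,0,0,0]]]'
python3 - <<'E'
from h import *
np.set_printoptions(precision=2,suppress=True)
s=readout.get_state();print(s['position'],s['orientation'],s['ft_force'])
M=R.from_rotvec(s['orientation']).as_matrix();print('near corner in tool',(np.array([610.0,-236.2,26])-s['position'])@M)
im=snap('wrist','w5.png')
cv2.imwrite('pics/w5b.png',cv2.resize(im[0:250,130:400,::-1],(800,740),interpolation=cv2.INTER_CUBIC)[:600])
E
```

```text
time: 7.78
position: [612.7, -329.6, 27.7]
orientation: [2.314, 2.121, 0.001]
ft_force: [-0.2, 1.1, 0.0]
finger_gap: 20.5
[ 612.7  -329.55   27.74] [2.31 2.12 0.  ] [-0.21  1.07  0.03]
near corner in tool [ 92.77 -10.78   1.6 ]
```

View pics/w5b.png

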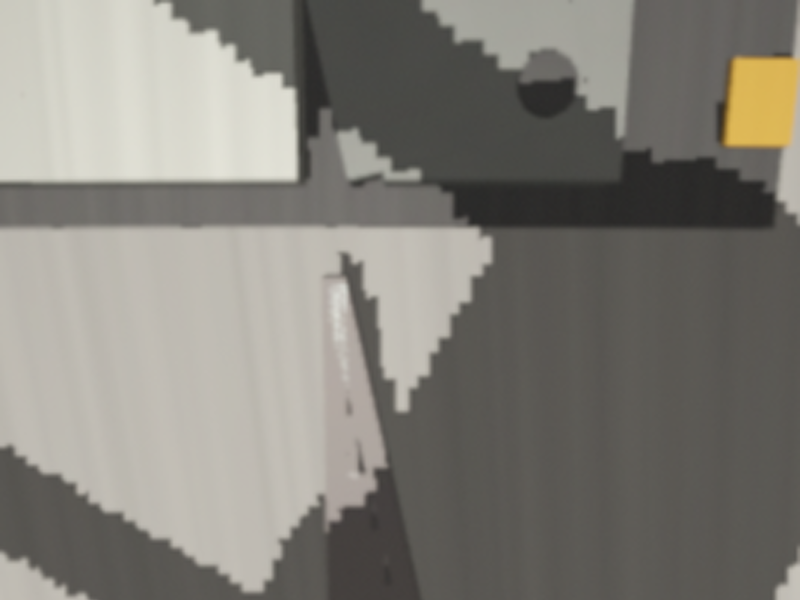

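```bash
python3 -m inch '[[[0,0,-0.003,0.0012,0,0,0],[0,0,0,0,0,0,0],[0,0,0,0,0,0,0]]]'
python3 - <<'E'
from h import *
np.set_printoptions(precision=2,suppress=True)
s=readout.get_state();print(s['position'])
C=cam('wrist');im=snap('wrist','w6.png');M=R.from_rotvec(s['orientation']).as_matrix()
g=cv2.cvtColor(im,cv2.COLOR_RGB2GRAY)
# near-half end face edge / seam edge, wedge flat edge by gradients
for r in (52,56,59): 
    d=np.diff(g[r,215:245].astype(int)); print(r,215+d.argmin(),d.min())
for r in (100,110,120,130):
    d=np.diff(g[r,225:260].astype(int)); print(r,225+np.abs(d).argmax(),d[np.abs(d).argmax()],g[r,225:260].tolist() if r==110 else '')
for c in (200,210,220): d=np.diff(g[45:75,c].astype(int)); print(c,45+d.argmin())
cv2.imwrite('pics/w6b.png',cv2.resize(im[30:140,190:300,::-1],(600,600),interpolation=cv2.INTER_CUBIC))
E
```

```text
time: 8.2
position: [608.7, -329.5, 25.0]
orientation: [-2.317, -2.122, -0.0]
ft_force: [0.2, -0.5, -0.4]
finger_gap: 21.0
[ 608.67 -329.5    25.05]
52 239 -67
56 239 -66
59 239 -45
100 247 -53 
110 257 41 [190, 189, 188, 187, 187, 187, 189, 190, 190, 191, 191, 190, 188, 183, 175, 173, 173, 173, 173, 175, 182, 187, 178, 171, 159, 125, 89, 85, 87, 87, 88, 91, 111, 152, 182]
120 252 -43 
130 254 -46 
200 59
210 59
220 59
```

View pics/w6b.png

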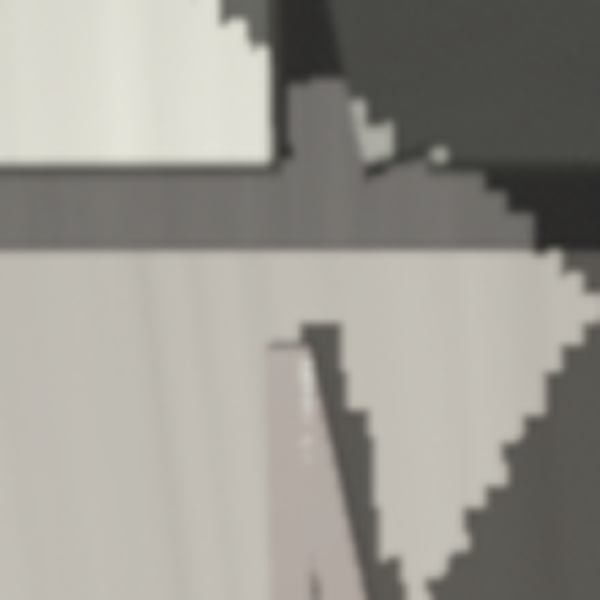

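Shift +1.2 mm in tool y and up 1.6 mm, then enter the mouth and check forces before spreading.

```bash
python3 -m inch '[[[0,0,0.0012,-0.0016,0,0,0],[0,0,0,0,0,0,0],[0,0.006,0,0,0,0,0],[0,0.006,0,0,0,0,0],[0,0.006,0,0,0,0,0],[0,0.006,0,0,0,0,0],[0,0,0,0,0,0,0],[0,0,0,0,0,0,0]]]' 100
python3 -m inch '[[[0,0.005,0,0,0,0,0],[0,0.005,0,0,0,0,0],[0,0.004,0,0,0,0,0],[0,0,0,0,0,0,0],[0,0,0,0,0,0,0]]]'
python3 - <<'E'
from h import *
im=snap('wrist','w7.png')
cv2.imwrite('pics/w7b.png',cv2.resize(im[0:180,130:370,::-1],(800,600),interpolation=cv2.INTER_CUBIC))
E
```

```text
time: 9.25
position: [612.2, -305.5, 26.7]
orientation: [2.316, 2.122, -0.0]
ft_force: [0.3, -0.7, -0.6]
finger_gap: 19.7
time: 9.88
position: [612.9, -295.2, 27.2]
orientation: [2.311, 2.121, -0.007]
ft_force: [-3.2, -8.0, -0.4]
finger_gap: 20.1
```

View pics/w7b.png

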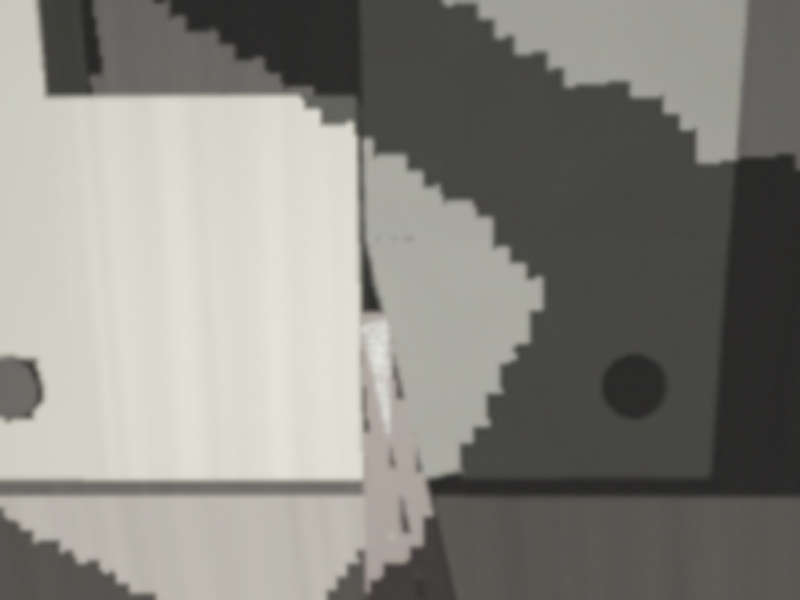

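```bash
python3 -m inch '[[[0,0.004,0,0,0,0,0],[0,0.004,0,0,0,0,0],[0,0.004,0,0,0,0,0],[0,0.004,0,0,0,0,0],[0,0,0,0,0,0,0],[0,0,0,0,0,0,0],[0,0,0,0,0,0,0]]]'
python3 - <<'E'
from h import *
s=readout.get_state();M=R.from_rotvec(s['orientation']).as_matrix();c=(np.array([610.0,-236.2,26])-s['position'])@M
print(s['position'],s['ft_force'],'D',79.8-c[0],'yaw',np.degrees(np.arctan2(-M[0,0],M[1,0])))
im=snap('wrist','w8.png')
cv2.imwrite('pics/w8b.png',cv2.resize(im[0:180,130:370,::-1],(800,600),interpolation=cv2.INTER_CUBIC))
E
```

```text
time: 10.8
position: [614.2, -279.9, 27.3]
orientation: [2.31, 2.121, -0.008]
ft_force: [-2.5, -9.3, 0.7]
finger_gap: 20.0
[ 614.22970827 -279.92765844   27.32668812] [-2.4694687  -9.27498683  0.68667927] D 36.58453778659338 yaw -4.898929045653117
```

View pics/w8b.png

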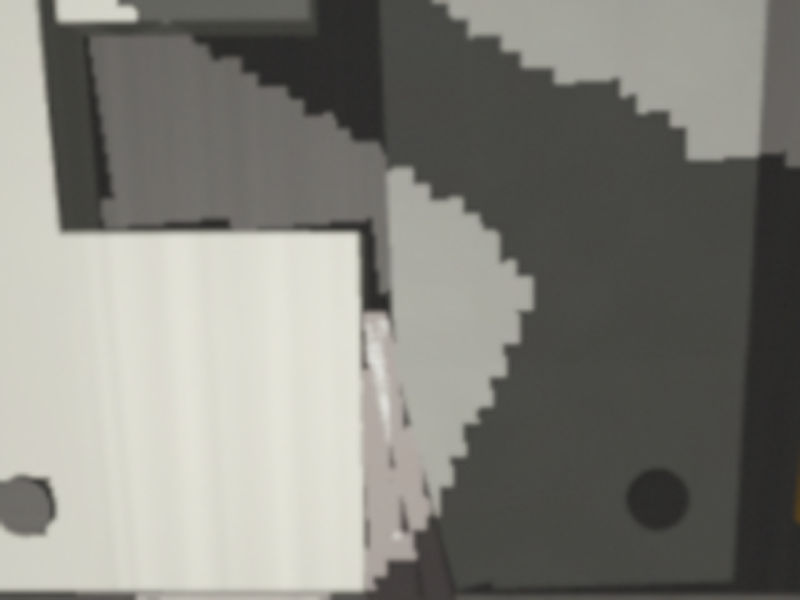

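Seating is good: the right end is roughly 4–5 mm open. Retract and lift, then head for the left end.

```bash
python3 -m inch '[[[0,-0.02,0,0,0,0,0],[0,-0.025,0,0,0,0,0],[0,-0.03,0,0,0,0,0],[0,0,0,-0.04,0,0,0],[0,0,0,-0.03,0,0,0],[0,0.05,0.0005,0,0,0,0],[0,0.05,0,0,0,0,0],[0,0.05,0,0,0,0,0],[0,0.05,0,0,0,0,0],[0,0.05,0,0,0,0,0]]]'
python3 -m inch '[[[0,0.05,0,0,0,0,0],[0,0.05,0,0,0,0,0],[0,0.03,0,0,0,0,0],[0,0,0,0,0,0,0],[0,0,0,0,0,0,0],[0,0,0,0,0,0,0],[0,0,0,0,0,0,0]]]'
cat >> h.py <<'E'
U=np.array([.0872,.9962]);N=np.array([.9962,-.0872]);RC=np.array([610.0,-236.2]);LC=RC+184*U
def where():
    s=readout.get_state();M=R.from_rotvec(s['orientation']).as_matrix();p=s['position'][:2]
    print('p',s['position'].round(2),'f',s['ft_force'].round(1),'yaw',np.degrees(np.arctan2(-M[0,0],M[1,0])).round(2),'off',((p-RC)@N).round(2),'D_R',((p-RC)@U+79.8).round(1),'D_L',(84.2-(p-LC)@U).round(1))
E
python3 -c "
from h import *
where()"
```

```text
time: 12.1
position: [631.1, -101.0, 96.8]
orientation: [2.318, 2.12, 0.001]
ft_force: [0.4, 0.3, -0.3]
finger_gap: 20.2
time: 12.98
position: [642.0, 26.9, 96.7]
orientation: [2.318, 2.12, -0.0]
ft_force: [-0.4, -0.0, -1.4]
finger_gap: 19.7
p [641.96  26.95  96.71] f [-0.4 -0.  -1.4] yaw -5.11 off 8.9 D_R 344.7 D_L 3.3
```

```bash
python3 -m inch '[[[0,0.02,0.0003,0,0,0,0],[0,0,0,0,0,0,0],[0,0,0,0.035,0,0,0],[0,0,0,0.035,0,0,0],[0,0,0,0,0,0,0],[0,0,0,0,0,0,0],[0,0,0,0,0,0,0]]]'
python3 -c "
from h import *
where(); snap('scene','s4.png');snap('side','d4.png')"
python3 -m inch '[[[0,-0.006,0,0,0,0,0],[0,-0.006,0,0,0,0,0],[0,-0.006,0,0,0,0,0],[0,-0.006,0,0,0,0,0],[0,-0.004,0,0,0,0,0],[0,0,0,0,0,0,0],[0,0,0,0,0,0,0]]]'
python3 -c "
from h import *
where()"
```

```text
time: 13.85
position: [645.4, 48.1, 28.6]
orientation: [2.315, 2.121, 0.004]
ft_force: [-0.6, 0.7, -0.9]
finger_gap: 20.3
p [645.4   48.12  28.55] f [-0.6  0.7 -0.9] yaw -5.01 off 10.47 D_R 366.1 D_L -18.1
time: 14.82
position: [640.8, 20.0, 26.4]
orientation: [-2.316, -2.122, 0.002]
ft_force: [-2.0, -0.5, -0.3]
finger_gap: 19.9
p [640.82  20.02  26.43] f [-2.  -0.5 -0.3] yaw -5.02 off 8.36 D_R 337.7 D_L 10.3
```

```bash
python3 -m inch '[[[0,-0.005,0,0,0,0,0],[0,-0.005,0,0,0,0,0],[0,-0.004,0,0,0,0,0],[0,-0.004,0,0,0,0,0],[0,-0.004,0,0,0,0,0],[0,-0.004,0,0,0,0,0],[0,-0.004,0,0,0,0,0],[0,-0.002,0,0,0,0,0],[0,0,0,0,0,0,0],[0,0,0,0,0,0,0]]]'
python3 -c "
from h import *
where(); snap('scene','s5.png');snap('side','d5.png')"
```

```text
time: 16.08
position: [638.1, -7.9, 26.5]
orientation: [-2.315, -2.116, -0.005]
ft_force: [-2.2, 9.1, -0.1]
finger_gap: 20.1
p [638.07  -7.94  26.49] f [-2.2  9.1 -0.1] yaw -5.13 off 8.06 D_R 309.6 D_L 38.4
```

```bash
python3 -m inch '[[[0,-0.004,0,0,0,0,0],[0,-0.004,0,0,0,0,0],[0,-0.004,0,0,0,0,0],[0,-0.003,0,0,0,0,0],[0,0,0,0,0,0,0],[0,0,0,0,0,0,0],[0,0,0,0,0,0,0]]]'
python3 -c "
from h import *
where(); snap('scene','s6.png');snap('side','d6.png')"
python3 -m inch '[[[0,0.025,0,0,0,0,0],[0,0.03,0,0,0,0,0],[0,0.03,0,0,0,0,0],[0,0.005,0,0,0,0,0],[0,0,0,-0.04,0,0,0],[0,0,0,-0.03,0,0,0],[0,-0.05,0,0,0,0,0],[0,-0.05,0,0,0,0,0],[0,-0.05,0,0,0,0,0],[0,-0.05,0,0,0,0,0]]]'
python3 -m inch '[[[0,-0.05,0,0,0,0,0],[0,-0.05,0,0,0,0,0],[0,-0.05,0,0,0,0,0],[0,-0.04,0,0,0,0,0],[0,0,0,0,0,0,0],[0,0,0,0,0,0,0],[0,0,0,0,0,0,0],[0,0,0,0,0,0,0]]]'
python3 -c "
from h import *
where(); snap('wrist','w9.png')"
```

```text
time: 17.05
position: [636.6, -23.0, 26.4]
orientation: [-2.314, -2.117, -0.005]
ft_force: [-2.4, 9.8, 0.1]
finger_gap: 20.0
p [636.64 -22.97  26.42] f [-2.4  9.8  0.1] yaw -5.11 off 7.95 D_R 294.5 D_L 53.5
time: 18.4
position: [627.8, -139.1, 97.1]
orientation: [2.315, 2.121, 0.0]
ft_force: [0.6, -1.1, -0.4]
finger_gap: 20.2
time: 19.4
position: [611.4, -324.3, 96.8]
orientation: [-2.315, -2.124, -0.0]
ft_force: [0.2, 0.5, -0.7]
finger_gap: 19.9
p [ 611.39 -324.34   96.82] f [ 0.2  0.5 -0.7] yaw -4.93 off 9.07 D_R -7.9 D_L 355.9
```

```bash
python3 -m inch '[[[0,-0.008,-0.0004,0,0,0,0],[0,0,0,0.04,0,0,0],[0,0,0,0.03,0,0,0],[0,0,0,0,0,0,0],[0,0,0,0,0,0,0],[0,0,0,0,0,0,0]]]'
python3 -m inch '[[[0,0.006,0,0,0,0,0],[0,0.006,0,0,0,0,0],[0,0.006,0,0,0,0,0],[0,0.006,0,0,0,0,0],[0,0.006,0,0,0,0,0],[0,0.006,0,0,0,0,0],[0,0.006,0,0,0,0,0],[0,0.006,0,0,0,0,0],[0,0,0,0,0,0,0],[0,0,0,0,0,0,0]]]'
python3 -c "
from h import *
where()"
python3 -m inch '[[[0,0.004,0,0,0,0,0],[0,0.004,0,0,0,0,0],[0,0.004,0,0,0,0,0],[0,0.004,0,0,0,0,0],[0,0.004,0,0,0,0,0],[0,0.004,0,0,0,0,0],[0,0.004,0,0,0,0,0],[0,0,0,0,0,0,0],[0,0,0,0,0,0,0],[0,0,0,0,0,0,0]]]'
python3 -c "
from h import *
where();snap('wrist','w10.png')"
```

```text
time: 20.2
position: [611.2, -334.3, 28.6]
orientation: [2.314, 2.12, 0.001]
ft_force: [-0.5, -0.3, -0.3]
finger_gap: 20.1
time: 21.45
position: [614.0, -285.4, 26.6]
orientation: [-2.316, -2.122, 0.0]
ft_force: [-0.2, 0.9, -0.5]
finger_gap: 19.8
p [ 613.95 -285.39   26.56] f [-0.2  0.9 -0.5] yaw -5.02 off 8.23 D_R 31.1 D_L 316.9
time: 22.7
position: [615.7, -261.3, 27.0]
orientation: [2.312, 2.122, -0.008]
ft_force: [-4.0, -8.8, -0.5]
finger_gap: 20.0
p [ 615.75 -261.28   27.01] f [-4.  -8.8 -0.5] yaw -4.93 off 7.91 D_R 55.3 D_L 292.7
```

```bash
python3 -m inch '[[[0,0.003,0,0,0,0,0],[0,0,0,0,0,0,0],[0,0,0,0,0,0,0]]]'
python3 -c "
from h import *
where()"
python3 -m inch '[[[0,-0.03,0,0,0,0,0],[0,-0.03,0,0,0,0,0],[0,-0.03,0,0,0,0,0],[0,0,0,-0.04,0,0,0],[0,0,0,-0.05,0,0,0],[0,0.04,0,-0.04,0,0,0],[0,0,0,-0.05,0,0,0],[0,0,0,0,0,0,0],[0,0,0,0,0,0,0],[0,0,0,0,0,0,0]]]'
python3 - <<'E'
from h import *
where();im=snap('wrist','w11.png');np.save('w11T.npy',cam('wrist')[2])
cv2.imwrite('pics/w11b.png',cv2.resize(im[0:255,170:510,::-1],(800,600),interpolation=cv2.INTER_CUBIC))
E
```

```text
time: 23.12
position: [616.0, -258.6, 27.0]
orientation: [2.312, 2.121, -0.008]
ft_force: [-4.4, -8.0, -0.4]
finger_gap: 19.7
p [ 615.99 -258.57   27.03] f [-4.4 -8.  -0.4] yaw -4.92 off 7.91 D_R 58.0 D_L 290.0
time: 24.38
position: [611.8, -304.1, 204.5]
orientation: [-2.314, -2.119, 0.001]
ft_force: [-0.6, -0.0, -0.9]
finger_gap: 20.0
p [ 611.78 -304.12  204.52] f [-0.6 -0.  -0.9] yaw -5.04 off 7.7 D_R 12.3 D_L 335.7
```

View pics/w11b.png

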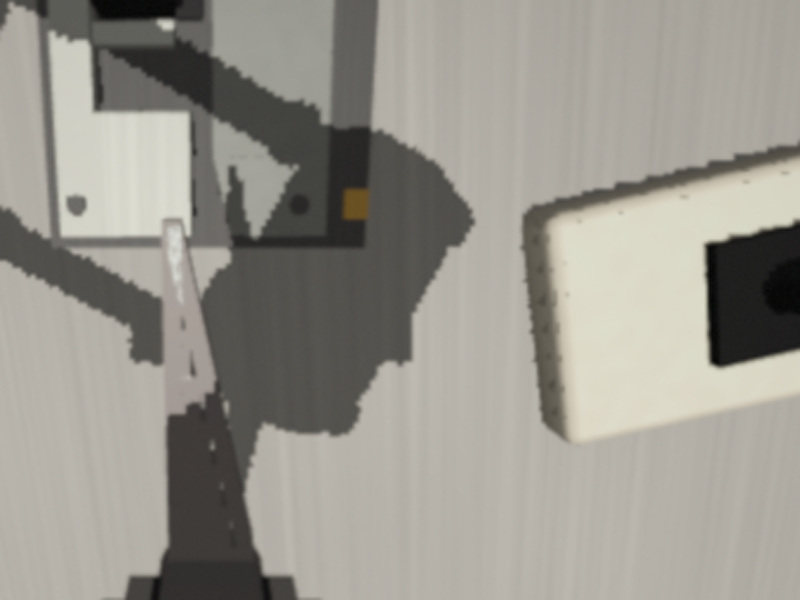

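The right gap at y≈65 measures about 22 px / 2.54 ≈ 8.7 mm. That's too little margin, and the left was pushed less, so I'll work each end once more, left first.

```bash
python3 -m inch '[[[0,0.05,0.0013,0.02,0,0,0],[0,0.05,0,0.02,0,0,0],[0,0.05,0,0,0,0,0],[0,0.05,0,0,0,0,0],[0,0.05,0,0,0,0,0],[0,0.05,0,0,0,0,0],[0,0.053,0,0.02,0,0,0],[0,0,0,0.048,0,0,0],[0,0,0,0,0,0,0],[0,0,0,0,0,0,0]]]'
python3 -c "
from h import *
where()"
```

```text
time: 25.68
position: [645.4, 46.3, 99.2]
orientation: [2.317, 2.121, 0.0]
ft_force: [-0.2, -0.2, -0.0]
finger_gap: 20.2
p [645.39  46.34  99.16] f [-0.2 -0.2 -0. ] yaw -5.07 off 10.61 D_R 364.4 D_L -16.4
```

```bash
python3 -m inch '[[[0,0,0,0.04,0,0,0],[0,0,0,0.03,0,0,0],[0,0,0,0,0,0,0],[0,0,0,0,0,0,0],[0,0,0,0,0,0,0],[0,0,0,0,0,0,0]]]'
python3 -c "
from h import *
where()"
```

```text
time: 26.42
position: [645.7, 46.9, 30.2]
orientation: [2.315, 2.121, 0.003]
ft_force: [0.4, 0.7, -0.1]
finger_gap: 19.9
p [645.66  46.94  30.17] f [ 0.4  0.7 -0.1] yaw -5.02 off 10.83 D_R 365.0 D_L -17.0
```

```bash
python3 -m inch '[[[0,-0.005,-0.0005,0.0014,0,0,0],[0,-0.006,0,0,0,0,0],[0,-0.006,0,0,0,0,0],[0,-0.006,0,0,0,0,0],[0,-0.006,0,0,0,0,0],[0,-0.006,0,0,0,0,0],[0,-0.006,0,0,0,0,0],[0,-0.006,0,0,0,0,0],[0,-0.006,0,0,0,0,0],[0,0,0,0,0,0,0]]]'
python3 -c "
from h import *
where()"
python3 -m inch '[[[0,-0.004,0,0,0,0,0],[0,-0.004,0,0,0,0,0],[0,-0.004,0,0,0,0,0],[0,-0.004,0,0,0,0,0],[0,-0.004,0,0,0,0,0],[0,-0.004,0,0,0,0,0],[0,-0.003,0,0,0,0,0],[0,-0.003,0,0,0,0,0],[0,0,0,0,0,0,0],[0,0,0,0,0,0,0]]]'
python3 -c "
from h import *
where()"
```

```text
time: 27.68
position: [639.6, -6.2, 27.3]
orientation: [-2.317, -2.121, -0.0]
ft_force: [0.6, 0.5, -0.8]
finger_gap: 19.9
p [639.61  -6.23  27.31] f [ 0.6  0.5 -0.8] yaw -5.06 off 9.44 D_R 311.5 D_L 36.5
time: 28.92
position: [635.8, -32.4, 26.8]
orientation: [-2.314, -2.116, -0.003]
ft_force: [-1.5, 9.3, 0.5]
finger_gap: 19.7
p [635.75 -32.42  26.8 ] f [-1.5  9.3  0.5] yaw -5.11 off 7.88 D_R 285.1 D_L 62.9
```

```bash
python3 -m inch '[[[0,0.03,0.0008,0,0,0,0],[0,0.03,0,0,0,0,0],[0,0.03,0,0,0,0,0],[0,0.005,0,-0.04,0,0,0],[0,0,0,-0.03,0,0,0],[0,-0.055,0,0,0,0,0],[0,-0.055,0,0,0,0,0],[0,-0.055,0,0,0,0,0],[0,-0.055,0,0,0,0,0],[0,-0.055,0,0,0,0,0]]]'
python3 -m inch '[[[0,-0.055,0,0,0,0,0],[0,-0.055,0,0,0,0,0],[0,0,0,0,0,0,0],[0,0,0,0.035,0,0,0],[0,0,0,0.035,0,0,0],[0,0,0,0,0,0,0],[0,0,0,0,0,0,0],[0,0,0,0,0,0,0],[0,0,0,0,0,0,0]]]'
python3 -c "
from h import *
where()"
```

```text
time: 30.18
position: [622.3, -217.7, 97.6]
orientation: [2.315, 2.121, 0.0]
ft_force: [1.1, 0.4, -0.5]
finger_gap: 20.2
time: 31.3
position: [613.3, -325.0, 28.8]
orientation: [2.314, 2.121, 0.001]
ft_force: [0.1, 0.5, -2.1]
finger_gap: 20.0
p [ 613.27 -324.95   28.84] f [ 0.1  0.5 -2.1] yaw -5.0 off 10.99 D_R -8.3 D_L 356.3
```

```bash
python3 -m inch '[[[0,0,-0.0015,0.001,0,0,0],[0,0.006,0,0,0,0,0],[0,0.006,0,0,0,0,0],[0,0.006,0,0,0,0,0],[0,0.006,0,0,0,0,0],[0,0.006,0,0,0,0,0],[0,0.006,0,0,0,0,0],[0,0.006,0,0,0,0,0],[0,0.006,0,0,0,0,0],[0,0,0,0,0,0,0]]]'
python3 -c "
from h import *
where()"
python3 -m inch '[[[0,0.004,0,0,0,0,0],[0,0.004,0,0,0,0,0],[0,0.004,0,0,0,0,0],[0,0.004,0,0,0,0,0],[0,0.004,0,0,0,0,0],[0,0.004,0,0,0,0,0],[0,0.003,0,0,0,0,0],[0,0,0,0,0,0,0],[0,0,0,0,0,0,0]]]'
python3 -c "
from h import *
where()"
```

```text
time: 32.55
position: [615.2, -276.0, 26.3]
orientation: [-2.316, -2.123, -0.0]
ft_force: [0.2, -0.1, 0.0]
finger_gap: 19.9
p [ 615.17 -276.01   26.28] f [ 0.2 -0.1  0. ] yaw -4.98 off 8.62 D_R 40.6 D_L 307.4
time: 33.67
position: [616.4, -253.3, 26.6]
orientation: [2.312, 2.122, -0.008]
ft_force: [-4.3, -8.5, -0.2]
finger_gap: 19.9
p [ 616.41 -253.27   26.56] f [-4.3 -8.5 -0.2] yaw -4.92 off 7.87 D_R 63.4 D_L 284.6
```

```bash
python3 -m inch '[[[0,-0.03,0,0,0,0,0],[0,-0.03,0,0,0,0,0],[0,-0.03,0,0,0,0,0],[0,0,0,-0.05,0,0,0],[0,0,0,-0.05,0,0,0],[0,0.04,0,-0.04,0,0,0],[0,0,0,-0.04,0,0,0],[0,0,0,0,0,0,0],[0,0,0,0,0,0,0]]]'
python3 - <<'E'
from h import *
np.set_printoptions(precision=2,suppress=True)
where();im=snap('wrist','w12.png');C=cam('wrist')
# gap in old and new picture: profile along rows
K,D,T=C
for name,TT in (('w11',np.load('w11T.npy')),('w12',T)):
    g=cv2.cvtColor(cv2.imread(f'pics/{name}.png'),cv2.COLOR_BGR2GRAY)
    Cc=(K,D,TT)
    # sample along x at cassette y=-62..-45 at z=26 from x=-6..20
    for y in (-66,-60,-50):
        xs=np.arange(-6,22,1.0); P=np.array([[*(RC+(92+y)*U+x*N),26] for x in xs]); uv=proj(Cc,P)
        print(name,y,[int(v) for v in cv2.remap(g,uv[:,0].astype('f4'),uv[:,1].astype('f4'),1).ravel()])
E
```

```text
time: 34.8
position: [612.8, -299.1, 205.5]
orientation: [-2.316, -2.121, -0.0]
ft_force: [-1.0, 0.0, -2.0]
finger_gap: 19.7
p [ 612.79 -299.13  205.47] f [-1.  0. -2.] yaw -5.02 off 8.27 D_R 17.4 D_L 330.6
w11 -66 [214, 214, 213, 212, 206, 176, 116, 101, 105, 107, 108, 107, 105, 105, 108, 126, 151, 162, 163, 157, 135, 100, 90, 109, 142, 160, 163, 163]
w11 -60 [213, 213, 212, 211, 205, 177, 108, 57, 78, 103, 108, 106, 105, 108, 125, 149, 160, 161, 161, 161, 161, 160, 160, 160, 160, 160, 159, 160]
w11 -50 [212, 212, 211, 209, 200, 163, 95, 76, 98, 105, 106, 106, 106, 111, 130, 150, 152, 138, 134, 132, 126, 103, 77, 69, 67, 67, 66, 66]
w12 -66 [215, 214, 213, 208, 186, 135, 104, 105, 107, 108, 107, 105, 105, 105, 101, 101, 126, 153, 159, 145, 100, 70, 67, 69, 89, 131, 157, 163]
w12 -60 [213, 213, 212, 208, 187, 130, 71, 71, 97, 107, 107, 105, 105, 106, 113, 131, 150, 158, 158, 155, 153, 153, 153, 153, 154, 157, 160, 160]
w12 -50 [212, 211, 210, 205, 177, 118, 80, 91, 104, 106, 107, 105, 104, 106, 116, 137, 154, 159, 160, 160, 160, 160, 160, 160, 158, 156, 153, 143]
```

The right gap now measures 10.2 mm; the left was pushed to the same depth. Now I lay the wedge on the mat.

```bash
python3 -m inch '[[[0,0.0087,-0.044,0.02,0,0,0],[0,0.0087,-0.044,0.03,0,0,0],[0,0.0087,-0.044,0.03,0,0,0],[0,0.0087,-0.044,0.03,0,0,0],[0,0,0,0.03,0,0,0],[0,0,0,0.03,0,0,0],[0,0,0,0,0,0,0],[0,0,0,0,0,0,0],[0,0,0,0,0,0,0]]]'
python3 -c "
from h import *
where()"
```

```text
time: 35.98
position: [441.6, -250.1, 37.2]
orientation: [2.315, 2.121, 0.001]
ft_force: [-0.3, 0.1, -0.8]
finger_gap: 19.9
p [ 441.63 -250.06   37.17] f [-0.3  0.1 -0.8] yaw -5.02 off -166.53 D_R 51.3 D_L 296.7
```

```bash
python3 -m inch '[[[0,0,0,0.01,0,0,0],[0,0,0,0.01,0,0,0],[0,0,0,0,0,0,0],[0,0,0,0,0,0,0]]]' 
python3 -m inch '[[[60,0,0,0,0,0,0],[60,0,0,0,0,0,0],[60,0,0,0,0,0,0],[60,0,0,-0.04,0,0,0],[60,0,0,-0.055,0,0,0],[60,0,0,-0.055,0,0,0],[60,0.02,0.0486,0,0,0,0],[60,0.02,0.0486,0,0,0,0],[60,0.02,0.0486,0,0,0,0],[60,0,0,0,0,0,0]]]' 40
python3 -m inch '[[[60,0,0,0,0,0,0],[60,0,0,0,0,0,0]]]'
python3 - <<'E'
from h import *
np.set_printoptions(precision=2,suppress=True)
where();C=cam('wrist');im=snap('wrist','w13.png')
h=cv2.cvtColor(im,cv2.COLOR_RGB2HSV);m=((h[...,0]<15)&(h[...,1]>130)&(h[...,2]>60)).astype(np.uint8)
n,l,st,ce=cv2.connectedComponentsWithStats(m)
for i in range(1,n):
    if st[i,4]>20: print(st[i],ce[i],onz(C,[ce[i]],52))
print('expected cube',RC+92*U-20*N)
E
```

```text
time: 36.48
position: [440.7, -249.4, 16.1]
orientation: [-2.316, -2.122, 0.0]
ft_force: [0.6, -0.4, -0.6]
finger_gap: 20.1
time: 37.72
position: [594.5, -201.3, 165.8]
orientation: [2.313, 2.125, 0.002]
ft_force: [-0.5, -0.6, 0.2]
finger_gap: 51.1
time: 37.98
position: [590.0, -202.8, 166.3]
orientation: [-2.317, -2.12, 0.001]
ft_force: [0.0, -0.6, 0.3]
finger_gap: 50.8
p [ 589.99 -202.77  166.28] f [ 0.  -0.6  0.3] yaw -5.07 off -22.85 D_R 111.4 D_L 236.6
expected cube [ 598.1  -142.81]
```

Run:
```python
from h import *
np.set_printoptions(precision=2,suppress=True)
C=cam('wrist');im=cv2.imread('pics/w13.png')[:,:,::-1].astype(int)
uv=proj(C,[[598.1,-142.8,52]])[0];print('pred px',uv)
m=((im[...,0]-im[...,2])>25).astype(np.uint8)
n,l,st,ce=cv2.connectedComponentsWithStats(m)
for i in range(1,n):
    if st[i,4]>8: print(st[i],ce[i],im[int(ce[i][1]),int(ce[i][0])],onz(C,[ce[i]],52))
where()
```

```text
pred px [262.36 113.96]
[363   0  16  19 273] [370.22   8.85] [215 177  83] [[679.38 -77.26  52.  ]]
[252 105  19  19 283] [261.22 113.86] [185 130  70] [[ 597.24 -142.64   52.  ]]
[347 187  13  15 182] [352.9  194.01] [221 184  86] [[ 667.5  -213.93   52.  ]]
p [ 590.1  -202.88  166.45] f [-0.1 -0.2 -0.4] yaw -5.08 off -22.73 D_R 111.3 D_L 236.7
```

```bash
python3 -m inch '[[[60,0.03,0.0012,0,0,0,0],[60,0.0306,0.0012,0.02,0,0,0],[60,0,0,0.04,0,0,0],[60,0,0,0.04,0,0,0],[60,0,0,0.02,0,0,0],[60,0,0,0.019,0,0,0],[60,0,0,0,0,0,0],[60,0,0,0,0,0,0],[60,0,0,0,0,0,0]]]' 
python3 -c "
from h import *
where()"
python3 -m inch '[[[0,0,0,0,0,0,0],[0,0,0,0,0,0,0],[0,0,0,0,0,0,0],[0,0,0,0,0,0,0],[0,0,0,0,0,0,0]]]' 40 
python3 -c "
from h import *
where()"
```

```text
time: 39.15
position: [599.7, -142.8, 28.6]
orientation: [2.315, 2.12, 0.002]
ft_force: [-0.5, -0.6, 0.5]
finger_gap: 51.2
p [ 599.68 -142.76   28.57] f [-0.5 -0.6  0.5] yaw -5.03 off -18.43 D_R 172.0 D_L 176.0
time: 39.78
position: [599.5, -142.5, 28.2]
orientation: [2.315, 2.121, 0.001]
ft_force: [-0.9, -0.3, 5.8]
finger_gap: 29.0
p [ 599.52 -142.47   28.22] f [-0.9 -0.3  5.8] yaw -5.01 off -18.62 D_R 172.3 D_L 175.7
```

```bash
python3 -m inch '[[[0,0,0,-0.01,0,0,0],[0,0,0,-0.02,0,0,0],[0,0,0,-0.03,0,0,0],[0,0,0,-0.05,0,0,0],[0,0,0,-0.05,0,0,0],[0,0,0,-0.05,0,0,0],[0,0,0,0,0,0,0]]]'
python3 -m inch '[[[0,0.052,-0.0123,0,0,0,0],[0,0.052,-0.0123,0,0,0,0],[0,0.052,-0.0123,0,0,0,0],[0,0.052,-0.0123,0,0,0,0],[0,0.052,-0.0123,0,0,0,0],[0,0.052,-0.0123,0,0,0,0],[0,0.052,-0.0123,0,0,0,0],[0,0,0,0,0,0,0],[0,0,0,0,0,0,0],[0,0,0,0,0,0,0]]]'
python3 - <<'E'
from h import *
where();im=snap('wrist','w14.png');np.save('w14T.npy',cam('wrist')[2])
a=snap('scene','s14.png');b=snap('side','d14.png')
w=cv2.resize(im[:,:,::-1],(800,600),interpolation=cv2.INTER_CUBIC)
w[400:600,0:266]=cv2.resize(a[205:295,320:440,::-1],(266,200)); w[400:600,534:800]=cv2.resize(b[265:355,180:300,::-1],(266,200))
cv2.imwrite('pics/w14b.png',w)
E
```

```text
time: 40.65
position: [601.4, -143.0, 242.5]
orientation: [2.31, 2.116, 0.008]
ft_force: [0.1, -0.1, -1.1]
finger_gap: 29.3
time: 41.9
position: [545.1, 226.5, 236.8]
orientation: [-2.318, -2.12, 0.002]
ft_force: [0.3, 0.3, -0.0]
finger_gap: 29.2
p [545.11 226.46 236.81] f [ 0.3  0.3 -0. ] yaw -5.11 off -104.99 D_R 535.0 D_L -187.0
```

View pics/w14b.png

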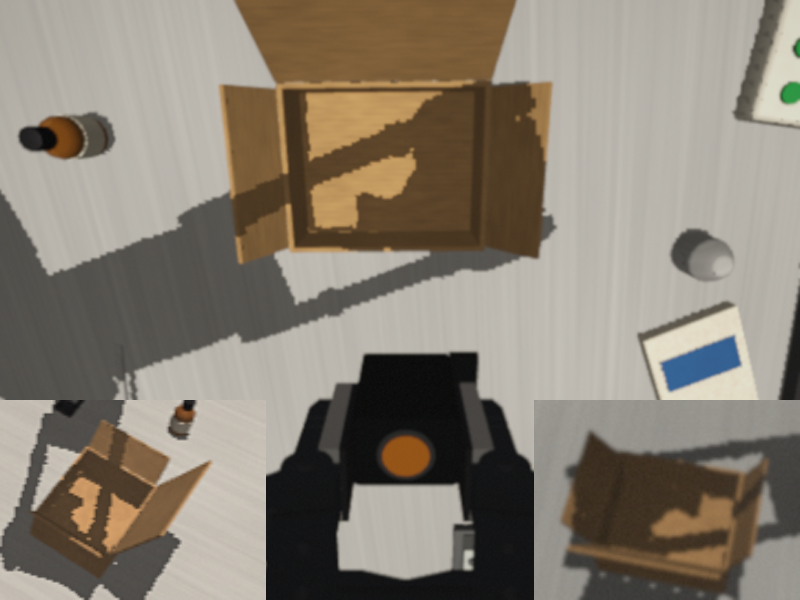

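The carton is clear: its top corners are at (290,250), (484,248), (278,84) and (492,84), and the flaps and lid lean outward. The cube is held upright.

Run:
```python
from h import *
np.set_printoptions(precision=1,suppress=True)
C=cam('wrist')
f=lambda p,z:onz(C,np.array(p)/1.5625,z)
c=f([(290,249),(484,247),(278,84),(492,84)],56);print(c)
e=(c[1]-c[0])+(c[3]-c[2]); yaw=np.arctan2(e[1],e[0]);g=c[2]-c[0]+c[3]-c[1]
print('yaw',np.degrees(yaw),np.degrees(np.arctan2(-g[0],g[1])),'size',np.linalg.norm(c[1]-c[0]),np.linalg.norm(c[3]-c[2]),np.linalg.norm(c[2]-c[0]),'center',c.mean(0))
ex=np.array([np.cos(yaw),np.sin(yaw),0]);ey=np.array([-ex[1],ex[0],0]);O=c.mean(0)*[1,1,0]
o,d=ray(C,np.array([(231,175),(545,170),(236,0),(515,0)])/1.5625)
# flap: intersect ray with circle in xz-plane
for i,(sx,name) in enumerate([(-1,'near'),(1,'far')]):
    best=min(((abs(((o+d[i]*t-O)@ex*sx-63)**2+((o+d[i]*t)[2]-56)**2-42**2),t) for t in np.linspace(.5*(o[2]-100)/-d[i,2],(o[2]-50)/-d[i,2],4000)))
    p=o+d[i]*best[1];print(name,best[0],(p-O)@ex,(p-O)@ey,p[2],'angle',np.pi-np.arctan2(p[2]-56,((p-O)@ex)*sx-63))
for a in (1.7,1.9,2.1,2.3):
    P=np.array([O+ey*(51-100*np.cos(a))+ex*s*63+[0,0,58+100*np.sin(a)] for s in(-1,1)]);print(a,P,proj(C,P)*1.5625)
    P=np.array([O+ey*(51-60*np.cos(a))+ex*s*63+[0,0,58+60*np.sin(a)] for s in(-1,1)]);print(proj(C,P)*1.5625)
```

```text
[[472.7 242.5  56. ]
 [597.4 232.8  56. ]
 [481.3 340.9  56. ]
 [606.  329.8  56. ]]
yaw -4.774569319156853 -5.010931289468276 size 125.12196613113657 125.18911411925153 98.79192606261202 center [539.4 286.5  56. ]
near 0.016601858430931316 -83.57446539896488 0.759048163326967 92.61567936561096 angle 2.0827322743523053
far 1.0001956971141226 89.00001120173145 2.2389831692052606 88.96967124210863 angle 2.2385496939496483
1.7 [[481.9 355.4 157.2]
 [607.5 344.9 157.2]] [[212.9  24.6]
 [536.4  22.4]]
[[244.2  52.6]
 [514.8  50.9]]
1.9 [[483.5 374.8 152.6]
 [609.1 364.3 152.6]] [[211.3 -28.5]
 [537.1 -30.9]]
[[243.5  26. ]
 [515.1  24.2]]
2.1 [[485.  392.9 144.3]
 [610.6 382.4 144.3]] [[213.7 -74.7]
 [535.1 -77.2]]
[[244.4   2.2]
 [514.3   0.4]]
2.3 [[486.4 409.  132.6]
 [611.9 398.5 132.6]] [[ 219.5 -109.9]
 [ 530.7 -112.4]]
[[246.9 -17.2]
 [512.5 -19. ]]
```

```bash
python3 -m inch '[[[0,0.029,-0.0054,0,0,0,0],[0,0.029,-0.0054,0,0,0,0],[0,0,0,0.05,0,0,0],[0,0,0,0.05,0,0,0],[0,0,0,0.05,0,0,0],[0,0,0,0.03,0,0,0],[0,0,0,0.02,0,0,0],[0,0,0,0,0,0,0],[0,0,0,0,0,0,0],[0,0,0,0,0,0,0]]]'
python3 -c "
from h import *
where()"
```

```text
time: 43.3
position: [540.4, 286.8, 38.7]
orientation: [2.316, 2.121, 0.004]
ft_force: [-0.1, -0.0, -1.1]
finger_gap: 29.4
p [540.44 286.76  38.71] f [-0.1 -0.  -1.1] yaw -5.04 off -114.9 D_R 594.7 D_L -246.7
```

```bash
python3 -m inch '[[[0,0,0,0.006,0,0,0],[0,0,0,0.006,0,0,0],[0,0,0,0,0,0,0],[0,0,0,0,0,0,0],[0,0,0,0,0,0,0]]]'
python3 -c "
from h import *
where()"
```

```text
time: 43.92
position: [539.5, 286.6, 25.4]
orientation: [2.316, 2.122, 0.0]
ft_force: [0.6, 0.1, -1.4]
finger_gap: 29.1
p [539.53 286.59  25.39] f [ 0.6  0.1 -1.4] yaw -5.01 off -115.79 D_R 594.5 D_L -246.5
```

```bash
python3 -m inch '[[[0,0,0,0.0015,0,0,0],[0,0,0,0,0,0,0],[50,0,0,0,0,0,0],[50,0,0,0,0,0,0],[50,0,0,-0.03,0,0,0],[50,0,0,-0.05,0,0,0],[50,0,0,-0.055,0,0,0],[0,-0.004,-0.056,0,0,0,0],[0,-0.004,-0.056,0,0,0,0],[0,0,0,0,0,0,0]]]' 30
python3 -m inch '[[[0,0,0,0.03,0,0,0],[0,0,0,0.03,0,0,0],[0,0,0,0.03,0,0,0],[0,0,0,0,0,0,0],[0,0,0,0,0,0,0],[0,0,0,0,0,0,0]]]'
cat >> h.py <<'E'
def car():
    s=readout.get_state();y=np.radians(-4.9);d=s['position'][:2]-[539.4,288]
    print('carton xy',round(d@[np.cos(y),np.sin(y)],1),round(d@[-np.sin(y),np.cos(y)],1),'z',s['position'][2].round(1),'f',s['ft_force'].round(1),'gap',round(s['finger_gap'],1))
E
python3 -c "
from h import *
car();snap('scene','s15.png');snap('side','d15.png')"
```

```text
time: 45.18
position: [422.3, 287.6, 158.9]
orientation: [-2.313, -2.123, 0.005]
ft_force: [1.0, -0.3, 0.4]
finger_gap: 0.4
time: 45.92
position: [428.4, 288.9, 70.2]
orientation: [2.316, 2.121, 0.005]
ft_force: [1.0, -0.2, -0.2]
finger_gap: -0.1
carton xy -110.6 -8.6 z 70.2 f [ 1.  -0.2 -0.2] gap -0.1
```

```bash
python3 -m inch '[[[0,0,0.012,0,0,0,0],[0,0,0.012,0,0,0,0],[0,0,0.012,0,0,0,0],[0,0,0.012,0,0,0,0],[0,0,0.012,0,0,0,0],[0,0,0.014,0,0,0,0],[0,0,0,0,0,0,0],[0,0,0,0,0,0,0]]]' 
python3 -c "
from h import *
car()"
python3 -m inch '[[[0,0,0,0.003,0,0,0],[0,0,0,0.003,0,0,0],[0,0,0,0.002,0,0,0],[0,0,0,0,0,0,0],[0,0,0,0,0,0,0]]]' 
python3 -c "
from h import *
car()"
```

```text
time: 47.02
position: [501.4, 281.8, 68.8]
orientation: [2.316, 2.121, 0.001]
ft_force: [-0.1, -0.5, 0.2]
finger_gap: 0.3
carton xy -37.3 -9.4 z 68.8 f [-0.1 -0.5  0.2] gap 0.3
time: 47.65
position: [500.4, 281.8, 60.6]
orientation: [-2.316, -2.122, 0.001]
ft_force: [-0.2, -0.0, 0.5]
finger_gap: -0.0
carton xy -38.4 -9.5 z 60.6 f [-0.2 -0.   0.5] gap -0.0
```

```bash
python3 -m inch '[[[0,0,0,0.0015,0,0,0],[0,0,0,0.0015,0,0,0],[0,0,0,0,0,0,0],[0,0,0,0,0,0,0]]]'
python3 - <<'E'
from h import *
np.set_printoptions(precision=1,suppress=True)
car();im=snap('wrist','w16.png');b=snap('side','d16.png');a=snap('scene','s16.png')
w=np.hstack([cv2.resize(im[:,:,::-1],(400,300)),cv2.resize(b[265:355,180:300,::-1],(400,300),interpolation=cv2.INTER_CUBIC)])
cv2.imwrite('pics/w16b.png',np.vstack([w,np.hstack([cv2.resize(a[205:295,320:440,::-1],(400,300),interpolation=cv2.INTER_CUBIC),cv2.resize(im[0:180,130:370,::-1],(400,300))])]))
E
```

```text
time: 48.15
position: [500.6, 281.8, 59.3]
orientation: [-2.316, -2.122, -0.0]
ft_force: [-1.4, -1.5, 10.6]
finger_gap: 0.2
carton xy -38.2 -9.5 z 59.3 f [-1.4 -1.5 10.6] gap 0.2
```

View pics/w16b.png

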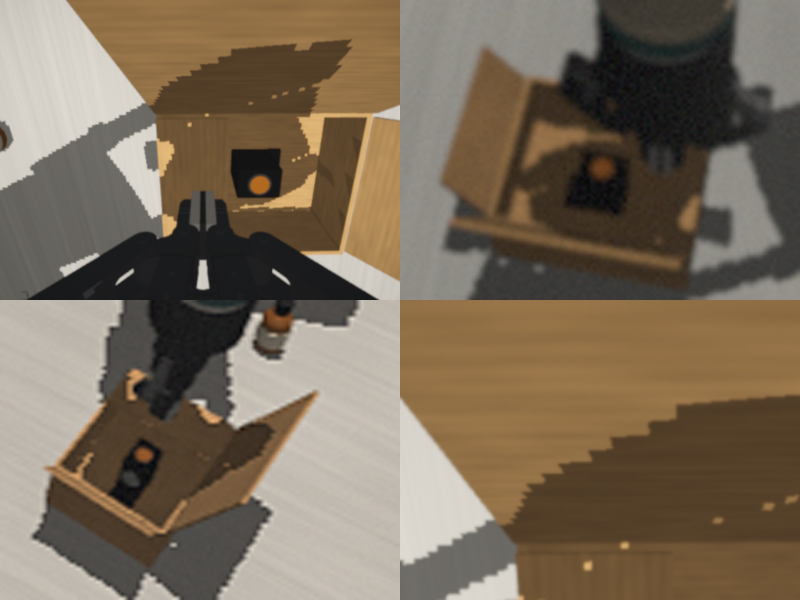

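Near flap is down flat (firm 10 N contact at z≈59) and the cube stands upright in the carton. The view budget is used up, so from here I check numerically. Far flap next.

```bash
python3 -m inch '[[[0,0,0,-0.03,0,0,0],[0,0,0,-0.04,0,0,0],[0,0,0.052,0,0,0,0],[0,0,0.052,0,0,0,0],[0,0,0.052,0,0,0,0],[0,0,0,0.03,0,0,0],[0,0,0,0.031,0,0,0],[0,0,0,0,0,0,0],[0,0,0,0,0,0,0],[0,0,0,0,0,0,0]]]' 
python3 -c "
from h import *
car()"
python3 -m inch '[[[0,0,-0.012,0,0,0,0],[0,0,-0.013,0,0,0,0],[0,0,-0.013,0,0,0,0],[0,0,-0.013,0,0,0,0],[0,0,-0.013,0,0,0,0],[0,0,-0.013,0,0,0,0],[0,0,0,0,0,0,0],[0,0,0,0,0,0,0]]]' 
python3 -c "
from h import *
car()"
```

```text
time: 49.55
position: [657.3, 268.7, 68.7]
orientation: [2.315, 2.121, 0.005]
ft_force: [-0.5, -0.3, 0.5]
finger_gap: 0.1
carton xy 119.1 -9.2 z 68.7 f [-0.5 -0.3  0.5] gap 0.1
time: 50.55
position: [578.4, 274.9, 66.2]
orientation: [-2.316, -2.121, 0.003]
ft_force: [1.4, -0.6, 0.2]
finger_gap: -0.5
carton xy 40.0 -9.7 z 66.2 f [ 1.4 -0.6  0.2] gap -0.5
```

```bash
python3 -m inch '[[[0,0,0,0.003,0,0,0],[0,0,0,0.0025,0,0,0],[0,0,0,0,0,0,0],[0,0,0,0,0,0,0]]]' 
python3 -c "
from h import *
car()"
python3 -m inch '[[[0,0,0,0.0015,0,0,0],[0,0,0,0.0005,0,0,0],[0,0,0,0,0,0,0],[0,0,0,0,0,0,0]]]' 
python3 -c "
from h import *
car()"
```

```text
time: 51.05
position: [579.8, 274.9, 61.1]
orientation: [2.317, 2.122, 0.0]
ft_force: [1.2, 0.3, 1.0]
finger_gap: -0.0
carton xy 41.4 -9.6 z 61.1 f [1.2 0.3 1. ] gap -0.0
time: 51.55
position: [579.8, 275.0, 59.6]
orientation: [2.316, 2.122, 0.001]
ft_force: [0.3, -0.6, 2.5]
finger_gap: 0.2
carton xy 41.3 -9.5 z 59.6 f [ 0.3 -0.6  2.5] gap 0.2
```

```bash
python3 -m inch '[[[0,0,0,0.001,0,0,0],[0,0,0,0,0,0,0],[0,0,0,0,0,0,0]]]' 
python3 -c "
from h import *
car()"
python3 -m inch '[[[0,0,0,-0.04,0,0,0],[0,0,0,-0.05,0,0,0],[0,0,0,-0.05,0,0,0],[0,0.02,-0.02,0,0,0,0],[0,0.053,-0.02,0,0,0,0],[0,0.053,0,0,0,0,0],[0,0,0,0,0,0,0],[0,0,0,0.05,0,0,0],[0,0,0,0.048,0,0,0],[0,0,0,0,0,0,0]]]' 
python3 -c "
from h import *
car()"
```

```text
time: 51.92
position: [579.8, 275.0, 59.5]
orientation: [2.316, 2.122, 0.002]
ft_force: [-1.3, -0.2, 6.4]
finger_gap: -0.2
carton xy 41.4 -9.5 z 59.5 f [-1.3 -0.2  6.4] gap -0.2
time: 53.18
position: [547.7, 401.2, 95.8]
orientation: [-2.316, -2.12, 0.017]
ft_force: [0.0, -1.0, 0.6]
finger_gap: -0.1
carton xy -1.4 113.5 z 95.8 f [ 0.  -1.   0.6] gap -0.1
```

```bash
python3 -m inch '[[[0,-0.011,0,0,0,0,0],[0,-0.011,0,0,0,0,0],[0,-0.011,0,0,0,0,0],[0,-0.011,0,0,0,0,0],[0,-0.011,0,0,0,0,0],[0,-0.011,0,0,0,0,0],[0,0,0,0,0,0,0],[0,0,0,0,0,0,0]]]' 
python3 -c "
from h import *
car()"
python3 -m inch '[[[0,-0.011,0,0,0,0,0],[0,-0.011,0,0,0,0,0],[0,-0.012,0,0,0,0,0],[0,-0.012,0,0.002,0,0,0],[0,-0.012,0,0.01,0,0,0],[0,-0.01,0,0.01,0,0,0],[0,-0.005,0,0.006,0,0,0],[0,0,0,0,0,0,0],[0,0,0,0,0,0,0]]]' 
python3 -c "
from h import *
car()"
```

```text
time: 54.18
position: [544.8, 337.9, 100.1]
orientation: [-2.317, -2.122, 0.001]
ft_force: [0.4, 0.5, 0.3]
finger_gap: 0.2
carton xy 1.1 50.2 z 100.1 f [0.4 0.5 0.3] gap 0.2
time: 55.3
position: [538.7, 265.6, 72.3]
orientation: [2.316, 2.122, 0.0]
ft_force: [-0.4, 0.0, -0.1]
finger_gap: -0.1
carton xy 1.2 -22.3 z 72.3 f [-0.4  0.  -0.1] gap -0.1
```

```bash
python3 -m inch '[[[0,0,0,0.003,0,0,0],[0,0,0,0.003,0,0,0],[0,0,0,0.001,0,0,0],[0,0,0,0,0,0,0],[0,0,0,0,0,0,0]]]' 
python3 -c "
from h import *
car()"
python3 -m inch '[[[0,0,0,0.0015,0,0,0],[0,0,0,0,0,0,0],[0,0,0,0,0,0,0]]]' 
python3 -c "
from h import *
car()"
```

```text
time: 55.92
position: [538.4, 265.6, 65.3]
orientation: [-2.316, -2.122, 0.0]
ft_force: [-0.4, -0.2, 0.3]
finger_gap: 0.1
carton xy 0.9 -22.4 z 65.3 f [-0.4 -0.2  0.3] gap 0.1
time: 56.3
position: [538.5, 265.5, 63.8]
orientation: [-2.317, -2.122, -0.0]
ft_force: [1.0, 0.7, 0.1]
finger_gap: 0.2
carton xy 1.1 -22.5 z 63.8 f [1.  0.7 0.1] gap 0.2
```

```bash
python3 -m inch '[[[0,0,0,0.001,0,0,0],[0,0,0,0.0005,0,0,0],[0,0,0,0,0,0,0],[0,0,0,0,0,0,0]]]' 
python3 -c "
from h import *
car()"
python3 -m inch '[[[0,0,0,0.001,0,0,0],[0,0,0,0,0,0,0],[0,0,0,0,0,0,0]]]' 
python3 -c "
from h import *
car();snap('side','d17.png');snap('scene','s17.png');snap('wrist','w17.png')"
```

```text
time: 56.8
position: [538.6, 265.5, 63.0]
orientation: [2.316, 2.122, 0.001]
ft_force: [-1.5, -0.9, 5.1]
finger_gap: -0.1
carton xy 1.2 -22.5 z 63.0 f [-1.5 -0.9  5.1] gap -0.1
time: 57.18
position: [538.7, 265.5, 62.8]
orientation: [2.316, 2.122, 0.001]
ft_force: [-2.6, -1.5, 10.2]
finger_gap: -0.0
carton xy 1.2 -22.4 z 62.8 f [-2.6 -1.5 10.2] gap -0.0
```

```bash
python3 -m inch '[[[0,0,0,-0.05,0,0,0],[0,0,0,-0.05,0,0,0],[0,0,0,-0.05,0,0,0],[0,-0.055,-0.0045,0,0,0,0],[0,-0.055,-0.0045,0,0,0,0],[0,-0.055,-0.0045,0,0,0,0],[0,-0.055,-0.0045,0,0,0,0],[0,-0.055,-0.0045,0,0,0,0],[0,-0.055,-0.0045,0,0,0,0],[0,-0.055,-0.0045,0,0,0,0]]]' 
python3 -m inch '[[[0,-0.055,-0.0045,0,0,0,0],[0,-0.055,-0.0045,0,0,0,0],[0,-0.055,-0.0045,0,0,0,0],[0,-0.02,0,0,0,0,0],[0,0,0,0,0,0,0],[0,0,0,0,0,0,0],[0,0,0,0,0,0,0]]]'
cat > chk.py <<'E'
from h import *
np.set_printoptions(precision=1,suppress=True)
where();C=cam('wrist');im=snap('wrist','w18.png')
# mat = dark; wedge = bright pixels inside mat hull
g=cv2.cvtColor(im,cv2.COLOR_RGB2GRAY)
P=np.array([[386,-160,3],[483,-152,3],[499,-339,3],[394,-347,3]],float);hull=proj(C,P);print('mat px',hull)
mk=np.zeros(g.shape,np.uint8);cv2.fillConvexPoly(mk,hull.astype(np.int32),1);mk=cv2.erode(mk,np.ones((5,5)))
print('mat grey pcts',np.percentile(g[mk>0],[5,30,50,80,90,95]))
wm=((g>70)&(mk>0)).astype(np.uint8);n,l,st,ce=cv2.connectedComponentsWithStats(wm)
for i in range(1,n):
    if st[i,4]>60: print(st[i],onz(C,[ce[i]],13))
for n_,Z in (('scene','s18.png'),('side','d18.png')):
    q=snap(n_,Z);c=cam(n_);h=cv2.cvtColor(q,cv2.COLOR_RGB2HSV)
    m=((h[...,0]>5)&(h[...,0]<22)&(h[...,1]>80)).astype(np.uint8);u=proj(c,[[539.4,288,61]])[0].astype(int)
    l=cv2.connectedComponents(m)[1];cc=l==l[u[1],u[0]];cnt=cv2.findContours(cc.astype(np.uint8),0,1)[0];cnt=max(cnt,key=cv2.contourArea)
    ap=cv2.approxPolyDP(cv2.convexHull(cnt),3,True)[:,0];print(n_,u,ap.tolist())
    y=np.radians(-4.9);ex=np.array([np.cos(y),np.sin(y),0]);ey=np.array([-ex[1],ex[0],0])
    print(' expected lid corners',proj(c,[np.array([539.4,288,62])+ex*a*63+ey*b for a,b in((-1,51),(1,51),(1,-49),(-1,-49))]).round().tolist(),
      'bottom',proj(c,[np.array([539.4,288,0])+ex*a*63+ey*b for a,b in((-1,51),(1,51),(1,-51),(-1,-51))]).round().tolist())
E
python3 chk.py
```

```text
time: 58.58
position: [473.1, -116.9, 211.2]
orientation: [2.316, 2.122, 0.001]
ft_force: [0.7, -0.3, 0.2]
finger_gap: -0.1
time: 59.45
position: [444.2, -296.7, 211.3]
orientation: [-2.314, -2.124, -0.001]
ft_force: [-0.2, -0.3, 0.2]
finger_gap: -0.0
p [ 444.1 -296.7  211.3] f [-0.2 -0.3  0.2] yaw -4.91 off -159.94 D_R 5.1 D_L 342.9
mat px [[187.3  30.6]
 [286.5  12. ]
 [310.2 194.6]
 [219.  208.4]]
mat grey pcts [ 14.  23.  35.  37.  81. 146.]
[ 220   25   24   95 1567] [[ 424.  -205.7   13. ]]
[227 154   9  22 152] [[ 414.  -293.4   13. ]]
scene [364 248] [[360, 225], [390, 242], [364, 284], [334, 265], [337, 253]]
 expected lid corners [[392.0, 243.0], [370.0, 275.0], [337.0, 254.0], [360.0, 225.0]] bottom [[387.0, 255.0], [365.0, 286.0], [333.0, 266.0], [356.0, 237.0]]
side [239 312] [[219, 287], [273, 297], [264, 350], [209, 340], [207, 324]]
 expected lid corners [[265.0, 341.0], [204.0, 329.0], [217.0, 287.0], [273.0, 297.0]] bottom [[265.0, 353.0], [207.0, 341.0], [219.0, 299.0], [273.0, 309.0]]
```

The lid outline matches the expected flat corners in both views. The wedge seems about 18 mm off where I laid it, so I'll check the profiles to see whether it was knocked.

Run:
```python
from h import *
np.set_printoptions(precision=1,suppress=True)
C=cam('wrist');im=cv2.imread('pics/w18.png');g=cv2.cvtColor(im,cv2.COLOR_BGR2GRAY)
for r in range(20,215,12): print(r,' '.join('%3d'%v for v in g[r,176:324:4]))
for y in (-170,-200,-230,-249,-270,-300,-325):
    xs=np.arange(376,512,4.); uv=proj(C,np.c_[xs,0*xs+y,0*xs+10]);
    print(y,' '.join('%3d'%v for v in cv2.remap(g,uv[:,0].astype('f4'),uv[:,1].astype('f4'),1).ravel()))
```

```text
20  69 128 158 157 164 162 160 161 162 162 163 155 160 113 164 161 164 154 118  34  19  15  15  15  15  13  16  34 148 161 161 163 164 164 163 166 164
32 160 160 148 113  50  42  35  34  34  33  35  56 146 145  36  36  36  35  36  36  35  34  23  16  13  15  13  14  30  74 142 163 165 164 164 166 165
44 158  36  36  35  36  35  35  35  35  34  35  38 148 141 142  35  35  36  35  36  36  36  36  35  35  34  21  16  15  70  70  72  73  72 100 165 166
56 162 138  35  36  35  36  35  36  35  35  35  36 150 150 118 114  37  36  36  36  36  36  35  36  37  36  35  35  34  73  70  72  72  72  73  73  73
68  72  71  36  34  35  35  36  35  34  34  35  35 144 151 151 145  63  37  36  35  35  36  35  36  34  35  34  34  34  42 160  94  72  73  73  73  72
80  72  71  71  17  16  28  35  35  36  35  37  36 121  66  99 132 100  17  35  36  36  36  34  35  35  35  35  36  36  27  56  72  72  73  73  73  73
92 164 163 130  67  14  14  13  14  14  26  35  93 149 149 148 148 137  33  37  36  36  37  36  35  34  36  35  25  15  14  24  71  71  73  74  73  73
104 169 164 164 165  95  29  19  16  15  16
[... 1763 characters left out ...]
 166 162  35  19  16  14  14  15  16 122 149 150 150 149 126  23  36  36  36  36  36  35  35  36  18  15  16  15  25  71  72  73  73  73
-249 168 166  89  36  36  35  36  37  23  17  56  56  56  58  23  34  33  36  25  16  16  14  13  17  14  15  15  14  15  68  72  73  75  75
-270 170 167 157  37  36  37  36  37  37  44  55  51  43  16  15  15  15  15  16  16  15  16  16  15  14  15  15  14  14  32  73  74  75  76
-300 171 168 167 133  36  35  35  34  42 150  75  37  36  37  36  37  38  36  24  15  16  16  15  15  14  14  15  15  14  14  56  74  76  90
-325 172 170 168 166  53  37  36  37  36  36  37  36  37  36  37  37  36  38  37  36  36  35  36  37  36  37  37  37  38  34  46 164 170 171
```

The wedge was nudged about 2 cm but lies flat. Its middle is at about (424,-238), roughly 40 mm inside the mat's edge, and the robot touches nothing. Handing in.

```bash
python3 -c "
from h import *
print(ticket.job_done())"
```

```text
the job is handed in; nothing more can be done
None
```

The job is handed in at about 60 s of the 210 s, with the robot clear of everything; no verdict was reported.

**Prying:** I worked the wedge in at the right, left, right, left and right ends. The right end measured 10.2 mm open. I did not measure the left end's opening; I pushed the wedge in to the same depth there (about 63 mm), so I expect about 10 mm. By insertion depth, I estimate neither end was ever more than about 5–6 mm ahead.

**Cube and carton:** Only the middle pocket held a cube. I stood it in the carton, and the picture before closing showed it upright. I folded the near flap, then the far flap, then the lid, pressing each until it felt firm (6–10 N). Afterwards the lid's outline matched a flat lid to within a few pixels in both fixed cameras. I did not check the flaps again once the lid covered them.

**Wedge:** I laid it near the middle of the mat, but the last check found it about 2 cm away, probably the knock the task warned of. By pixel brightness it looks flat, with its middle about 40 mm inside the mat's edge and one tip a few millimetres past the end. I left it there because the task only asks that its middle be over the mat.

**Not checked:** I used up the 16 picture views partway through folding the flaps, so the last checks are numerical. I did not re-check the other things on the bench, though no move went near them.

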